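Chock the hatching tube, then stack the rearing tray

TASK

Clear and close up the tray stack: first stand the rubber chock squarely on the sloping plywood board, centred across it and towards its lower end, with its two toes pointing uphill, then lift the hatching tube out of the grey base tray and lay it on that board, across the slope on the uphill side of the chock, touching both toes so that it stays there and cannot roll when you let go. Then take the white tray off the leaning draining stand and lower it gently, level, onto the base tray until all four corner lugs have dropped fully home in the sockets, letting go only then. Leave the spoon, bottle, jar and beaker where they are and standing.

Things in the scene. Friction and masses are not known exactly. Their poses are not given: they have to be found in the camera images.
- base_tray: Grey base tray, fixed, 130 (x) by 170 mm (y). Origin at the centre of its underside on the counter, z up. Floor 4 mm thick, rim 12 mm high; at each corner (x +-51, y +-71) a 28 mm square post 40 mm high with an 18 mm square socket 16 mm deep in its top. With the upper tray fully home, that tray's origin is 28 mm above this origin.
- upper_tray: White tray, 130 (x) by 170 mm (y), ~0.35 kg. Origin at the centre of the lug-tip plane, z out of the open top. Tapered lugs 14 mm across at x +-51, y +-71, z 0 to 12; floor z 12 to 16, walls to z 34. Carrying bar along y over the middle: 12 mm thick (x), 100 long, z 46 to 64, end posts at y +-45 (80 mm free between). Starts on the stand, tilted 30 degrees. Fits the base either way round.
- stand: Fixed steel draining stand: a board 150 mm (along the slope) by 190 mm (y) that rises along the stand's +x at 30 degrees, with a lip 26 mm high (measured square to the board) at its lower edge. Origin on the counter under the middle of the board (board surface 55 mm above it); z up. The upper tray lies on it with its origin at the middle of the board.
- slope_board: Fixed plain plywood board 180 mm (x) by 130 mm (y) that rises along its +x at 6 degrees (0.105 rad). Origin on the counter under its middle; its surface is 20 mm above the origin.
- slope_top (a point): Middle of the plywood board's top surface: x points uphill along the surface, y across, z square to the surface. A good place for the chock's origin is x -55 mm, for the tube then x +26 mm.
- chock: Black rubber chock, about 0.30 kg. Origin under the centre of its back block (30 mm x, 94 mm y, 16 mm high). Two toes 20 mm wide at y +-37, 14 mm high, reach forward to x = 60 mm, 54 mm gap between. Upright grip fin over the origin: 12 mm thick (x), 70 mm wide (y), top at z 52. A tube touching both toes has its axis at chock x = 80 to 81 mm. Starts standing on the counter.
- tube: Hatching tube: metal-grey cylinder with black bungs, 44 mm in diameter, 96 mm long, about 0.22 kg. Origin in its middle, y along its axis (it rolls about y, so x and z may point anywhere). It starts lying in the base tray, roughly along the tray's long side, axis 26 mm above the counter.
- spoon: Stainless spoon, 150 mm long, lying on the counter; bystander.
- bottle: White plastic bottle, 46 mm across, 150 mm high, on the counter; bystander. Origin under its centre.
- jar: Glass jar with steel cap, 52 mm across, 85 mm high, on the counter; bystander. Origin under its centre.
- beaker: Glass beaker, 60 mm across, 80 mm high, on the counter; bystander. Origin under its centre.
Things that resemble listed ones, but are neither listed nor needed, are in the scene too. Leave any blue look-alike of the chock alone. What is shaped like the tube but yellow is not meant.

How it is judged (in metres and radians):
On the way, in this order (a step that is already met when the one before it is completed fails the run):
1. the chock stands on the sloping board, toes in line with the slope, released (x of chock in the frame of slope_top between -0.078 and 0.005 m and y of chock in the frame of slope_top between -0.025 and 0.025 m and z of chock in the frame of slope_top between -0.004 and 0.005 m and angle between the x axis of chock and the x axis of slope_top, either way round below 0.25 rad and angle between the z axis of chock and the z axis of slope_top, either way round below 0.06 rad and contact force between the fingers and chock below 0.1 N and linear speed of chock below 0.02 m/s and angular speed of chock below 0.3 rad/s), for 0.2 s.
2. the tube lies on the board against the chock's toes, released and at rest (x of chock in the frame of slope_top between -0.078 and 0.005 m and y of chock in the frame of slope_top between -0.025 and 0.025 m and z of chock in the frame of slope_top between -0.004 and 0.005 m and angle between the x axis of chock and the x axis of slope_top, either way round below 0.25 rad and angle between the z axis of chock and the z axis of slope_top, either way round below 0.06 rad and x of tube in the frame of chock between 0.07 and 0.088 m and y of tube in the frame of chock between -0.025 and 0.025 m and z of tube in the frame of slope_top between 0.017 and 0.027 m and x of tube in the frame of slope_top between -0.01 and 0.088 m and angle between the y axis of tube and the y axis of slope_top, either way round below 0.25 rad and contact force between the fingers and tube below 0.1 N and linear speed of tube below 0.02 m/s and angular speed of tube below 0.3 rad/s), for 0.3 s.
3. the upper tray is fully home on the base tray (z of upper_tray in the frame of base_tray between 0.025 and 0.0305 m and horizontal distance between upper_tray and base_tray below 0.005 m and angle between the y axis of upper_tray and the y axis of base_tray, either way round below 0.06 rad and angle between upper_tray's own z axis and vertical below 0.03 rad), for 0.2 s.
At the end, for the whole second after the job is handed in: Upper tray level on the base, lugs home (5 mm off centre, 2.5 mm of depth). Chock flat on the slope, within 25 mm of its mid-line, 0.25 rad of square, toes uphill; tube across the slope against the toes (axis 70-88 mm ahead of chock origin). All released and at rest (all of step 2 and all of step 3 and linear speed of each of upper_tray, chock below 0.02 m/s and angular speed of each of upper_tray, chock below 0.3 rad/s and contact force between the fingers and chock below 0.1 N and contact force between the fingers and upper_tray below 0.1 N); the robot touches nothing.
It fails at once if a bystander is pushed more than 40 mm or tipped over (distance of any of spoon, bottle, jar, beaker from where it was at the start of the episode above 0.04 m or angle between any of bottle, jar, beaker's own z axis and vertical above 0.5 rad).
It fails at once if the tube rolls away: moves faster than 0.2 m/s with nothing holding it (contact force between the fingers and tube below 0.05 N and linear speed of tube above 0.2 m/s).
It fails at once if the upper tray is let go over the base before its lugs are in the sockets (horizontal distance between upper_tray and base_tray below 0.1 m and z of upper_tray in the frame of base_tray above 0.037 m and contact force between the fingers and upper_tray below 0.05 N).
It also fails if it takes over 70 s, if anything falls off the work surface, if the arm or the gripper's body presses on something with over 40 N, if the wrist force passes 120 N, or if a joint passes its speed limit or range.

ROBOT

A 6-joint arm with a two-finger parallel gripper is mounted at the origin on the work surface. World frame = base frame: x ahead of the robot, y to its left, z up, the work surface at z = 0. Lengths are in mm, angles in rad, forces in N, time in s.
With the tool pointing down it reaches from about 400 to 925 mm from the base axis. Payload 12.5 kg.
Tool frame: the origin (TCP) lies on the centre line of the jaws, within the pads' length; the fingertips stand 19 mm ahead of it and the grasp point (between the pads) is the TCP; y points along the fingers, x is the direction in which the jaws open and shut, and the axes are right-handed (so a half turn about y gives the same grasp; the last joint's range is limited). The gripper opens to 95 mm and grips with 3 to 60 N. Pads are 20 mm wide; open, the fingers measure 119 mm over their backs; the gripper's body (75 mm by 180 mm) begins 59 mm behind the grasp point.
Start: joints at [1.183, 0.491, 1.559, -0, 1.092, -0.106], TCP at [173.785, 600.369, 233.661] pointing down, gripper open.
Joint ranges: [-3.1, 3.1], [-0.84, 2.19], [0.05, 2.79], [-1.13, 4.28], [0.06, 2.93], [-2.69, 2.69]. Speed limits (rad/s): [2.22, 2.22, 2.79, 3.14, 3.14, 3.14].

INTERFACE

Orientations are given as [roll, pitch, yaw] about the fixed x, y, z axes, in that order (R = Rz(yaw) Ry(pitch) Rx(roll)).
In Python, from cell import env gives the robot as it stands. The module is installed in compiled form; this text tells all that it offers.
- The arm moves only by the tool move_arm, never from a script. Its argument "rows" is a list of rows, each an object of numbers: "tx", "ty", "tz": the shift along the tool's x, y, z in cm; "rx", "ry", "rz": the turn, a rotation vector about the tool's x, y, z in rad; "grip": the opening in per cent of the stroke, from 0 (shut) to 100 (fully open). In form: [{"tx": .., "ty": .., "tz": .., "rx": .., "ry": .., "rz": .., "grip": ..}, ...]. A call has 1 to 10 rows; each row shifts and turns the commanded pose from where the row before left it, along the tool's axes as they then stand; what a row does not reach is not made up. A row lasts 1/12 s, in which the tool goes at most 41.7 mm and 7.16 degrees, less where a joint would pass 70% of its speed; a pose out of reach is approached as far as the arm can. A call is refused whole if a number of a shift passes 4.17 or a number of a turn 0.125, either way. A call with a gripper value outside its range is refused whole. The fingers move at their own pace and stop on an object; the grip force is fixed at half the most. Time passes only in rows, so rows that do not move let the fingers close. It gives the time, the measured TCP pose, the force and the opening at its end, in the units of the state.
- env.state(): the state, without advancing time (a new reading comes with each control period).
- env.read_camera(name): name is "scene" or "top" or "wrist"; returns (picture, depth): 480x640x3 uint8, blue, green, red; 480x640 float32, mm along the optical axis (not along the pixel's ray), 0 where there is no reading.
- env.calibration(name): a dict with "vertical_fov" (degrees; the focal length in pixels is half the picture's height over the tangent of half this angle, whatever the lens; pixels are square), "cx", "cy" (the principal point, pixels), "eye" and "rotation" of the camera in the world. Camera axes: x right, y up, looking along -z (the intrinsics and any distortion apply to the point x, -y, -z); pixel columns grow to the right and rows downward; lengths in mm; the calibration is good to about 2 mm. A picture is of the moment at which its call begins: read the wrist's pose just before it. calibration takes no time and is no camera call; for the wrist camera it gives the pose at the moment of the call.
- env.job_done(): hands the job in, once; it reports no verdict.
The state is a dict: "t": time; "joints": joint angles; "qvel": joint speeds; "tau": joint torques, N m; "eef_pos": TCP position; "tcp_rot": TCP orientation; "ft_force": force on the tool from outside, world axes, zero at the start; "moment": the same for the moment, N m; "opening": opening from 0.0 (shut) to 1.0 (fully open).
Only numpy, scipy, OpenCV 4.12 (cv2) and the standard library are available. Lean on these libraries where they do the work, as an engineer would, in place of code of your own. Each camera call takes 0.05 s, during which the arm holds its last target.

## Working session

There is one attempt and no reset: what is moved stays moved. The work goes in short steps, Python scripts to look and compute and a tool call to move; the robot and the scene stay as the last step left them, time stands still between calls to the robot, and variables do not carry over. Pictures are saved under pics/ and viewed, and the job is handed in when it is done.

Besides the shell and the picture viewer there is one more tool, called as name([rows], argument=value, ...), one row to a line, values as JSON. move_arm: Moves the arm, as the interface text tells. Its arguments: {"type":"object","properties":{"rows":{"type":"array"}},"required":["rows"]}

```bash
mkdir -p pics; ls
cat > h.py <<'E'
import numpy as np, cv2
from cell import env
def intr(c): 
    return 240/np.tan(np.radians(c['vertical_fov'])/2)
E
python3 - <<'E'
from h import *
import pickle
s=env.state(); print(s)
for n in ['scene','top','wrist']:
    c=env.calibration(n); print(n,c)
    p,d=env.read_camera(n); cv2.imwrite(f'pics/{n}0.png',p); pickle.dump((p,d,c),open(n+'0.pkl','wb'))
E
```

```text
pics
{'t': 0.0, 'joints': array([ 1.18337918e+00,  4.91596571e-01,  1.55946186e+00, -1.20071848e-05,
        1.09170979e+00, -1.05599309e-01]), 'qvel': array([ 0.00018607,  0.0007222 , -0.00036599, -0.00046076,  0.00036409,
       -0.00076289]), 'tau': array([ 9.11377920e-04, -6.12641716e+01, -2.58175242e+01,  6.92171766e-02,
        4.82514419e-02, -1.26531950e-04]), 'eef_pos': array([173.70676394, 600.13593786, 233.03447328]), 'tcp_rot': array([-1.57068301e+00,  1.17014444e-03,  1.28898410e+00]), 'ft_force': array([ 0.30796957, -0.27361894, -0.1563768 ]), 'moment': array([0.06214267, 0.04750217, 0.01986063]), 'opening': 0.9975728830212929}
scene {'vertical_fov': 48.48506684525982, 'cx': 318.22183469113645, 'cy': 241.27106164233402, 'eye': array([1305.14875016,  366.13423139,  759.40632742]), 'rotation': array([0.91944641, 0.01928711, 2.06135588])}
top {'vertical_fov': 47.1551694816554, 'cx': 313.51723991876196, 'cy': 239.78922767294725, 'eye': array([ 353.48252564,  -42.76425448, 1237.92755933]), 'rotation': array([ 0.13187404, -0.01762175, -1.58784602])}
wrist {'vertical_fov': 70.31033993308378, 'cx': 317.07767250177244, 'cy': 244.8914527855352, 'eye': array([ 93.35160886, 623.11817099, 384.22380965]), 'rotation': array([-0.29459612,  0.00247288,  1.28920838])}
```

View pics/scene0.png

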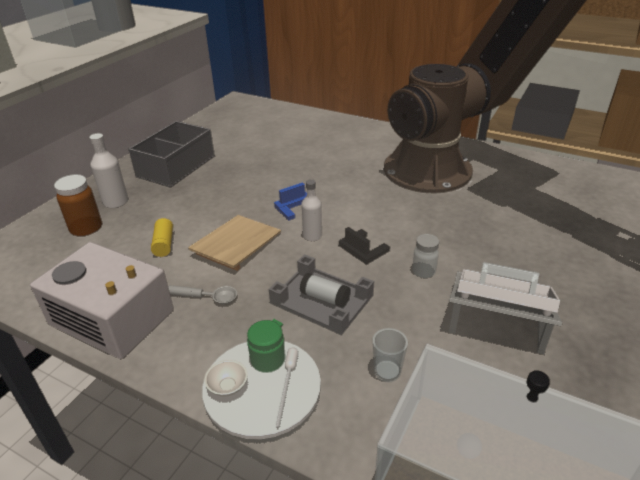

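View pics/top0.png

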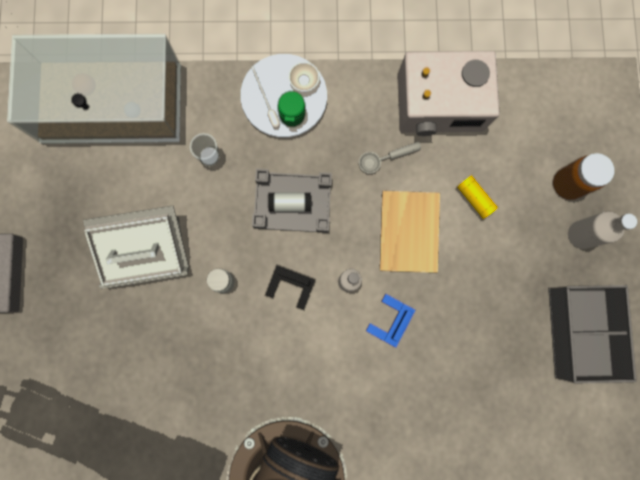

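View pics/wrist0.png

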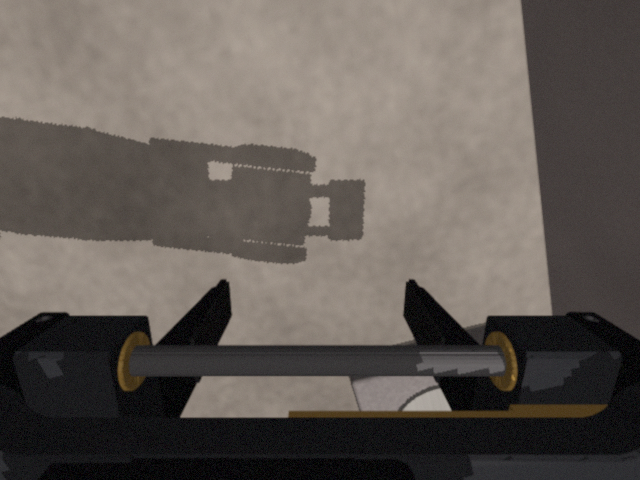

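```bash
cat >> h.py <<'E'
from scipy.spatial.transform import Rotation as R
def cloud(d,c):
    f=intr(c); v,u=np.mgrid[0:480,0:640]
    p=np.stack([(u-c['cx'])/f*d,-(v-c['cy'])/f*d,-d],-1)
    r=R.from_euler('xyz',c['rotation']).as_matrix()
    w=p@r.T+c['eye']; w[d<=0]=np.nan
    return w
def proj(P,c):
    r=R.from_euler('xyz',c['rotation']).as_matrix(); q=(np.atleast_2d(P)-c['eye'])@r; f=intr(c)
    return np.stack([c['cx']+f*q[:,0]/-q[:,2], c['cy']-f*q[:,1]/-q[:,2]],-1)
E
python3 - <<'E'
from h import *
import pickle
np.set_printoptions(precision=1,suppress=True,linewidth=150)
for n in ['top','scene']:
    p,d,c=pickle.load(open(n+'0.pkl','rb')); w=cloud(d,c)
    pts={'top':dict(table=(330,320),board=(410,232),boardT=(410,200),boardB=(410,262),chock=(277,285),tube=(290,202),postTL=(263,177),postTR=(324,180),postBL=(260,222),postBR=(323,226),bar=(134,252),jar=(218,280),bottle=(350,280),beaker=(204,145)),
     'scene':dict(table=(200,350),board=(235,240),bL=(205,242),bR=(265,235),chock=(355,240),tube=(325,288),bar=(510,270))}[n]
    for k,(u,v) in pts.items(): print(n,k,np.nanmedian(w[v-2:v+3,u-2:u+3].reshape(-1,3),0), (d[v-2:v+3,u-2:u+3]>0).sum())
    # board mask
    hsv=cv2.cvtColor(p,cv2.COLOR_BGR2HSV)
    # zoom crops
    
p,d,c=pickle.load(open('top0.pkl','rb'))
cv2.imwrite('pics/crop1.png',cv2.resize(p[150:320,70:270],None,fx=4,fy=3.5,interpolation=cv2.INTER_CUBIC))
cv2.imwrite('pics/crop2.png',cv2.resize(p[160:320,240:450],None,fx=3.75,fy=3.75,interpolation=cv2.INTER_CUBIC))
p,d,c=pickle.load(open('scene0.pkl','rb'))
cv2.imwrite('pics/crop3.png',cv2.resize(p[170:350,260:560],None,fx=2.66,fy=2.66,interpolation=cv2.INTER_CUBIC))
E
```

```text
top table [ 336.4 -101.1   -0.8] 25
top board [ 529.1 -284.1   20. ] 25
top boardT [ 601.  -285.6   26.9] 25
top boardB [ 462.1 -283.1   12.9] 25
top chock [415.8  15.7  10.4] 24
top tube [595.9 -16.   46.9] 25
top postTL [659.   44.8  24.3] 25
top postTR [650.6 -92.8  23.2] 24
top postBL [556.   51.8  25.5] 25
top postBR [544.9 -88.6  23.7] 25
top bar [483.7 306.  103.1] 25
top jar [424.4 135.4  84.3] 25
top bottle [ 416.3 -135.3  147.8] 25
top beaker [735.7 178.7  23.3] 25
scene table [ 826.8 -155.8   -0.1] 25
scene board [ 537.2 -278.2   19.9] 25
scene bL [ 581.1 -329.9   24.6] 25
scene bR [ 484.7 -230.6   14.9] 25
scene chock [436.2 -20.9  38.1] 25
scene tube [611.8  -4.5  43. ] 25
scene bar [477.1 313.7 110.5] 25
```

View pics/crop1.png

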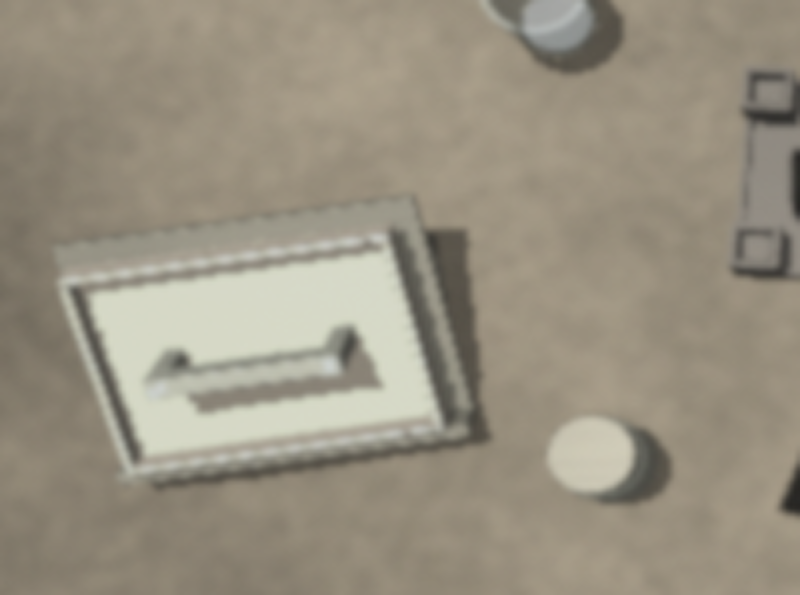

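View pics/crop2.png

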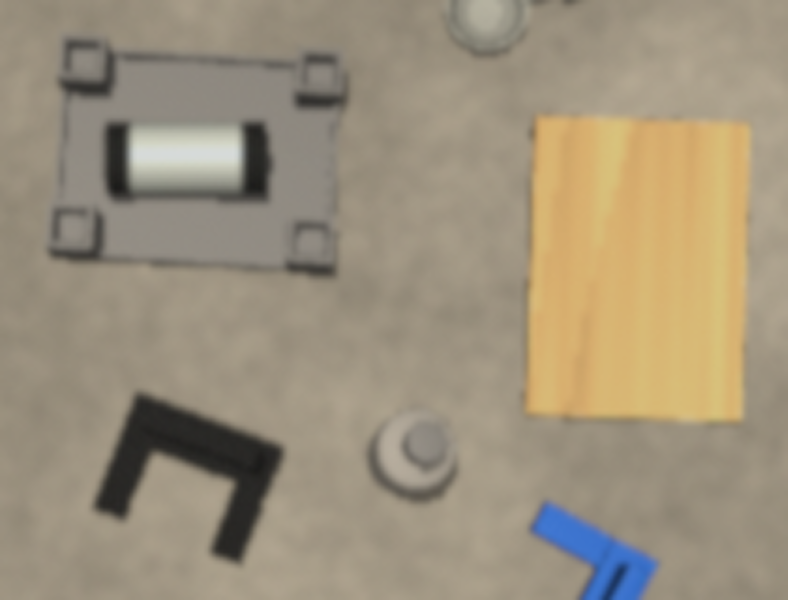

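View pics/crop3.png

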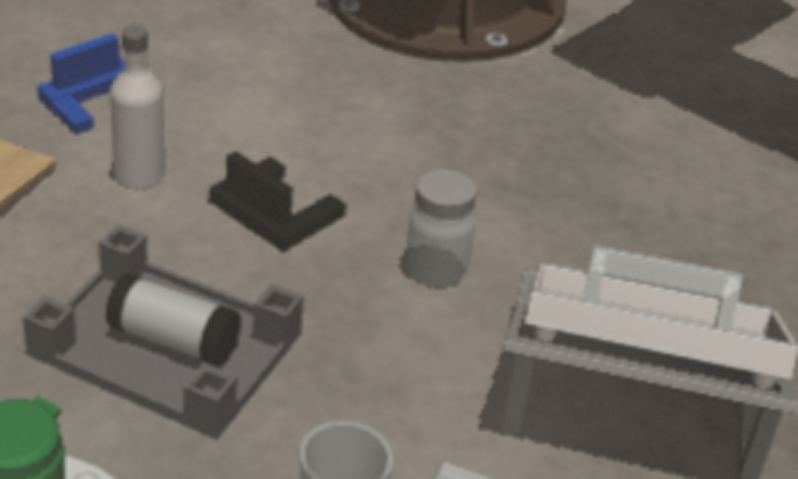

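```bash
cat >> h.py <<'E'
from scipy.optimize import least_squares
def B(cx,cy,z0,z1,lx,ly): return (np.array([cx,cy,(z0+z1)/2]),np.array([lx,ly,z1-z0])/2)
def sdf(p,boxes):
    o=[]
    for c,h in boxes:
        q=np.abs(p-c)-h
        o.append(np.linalg.norm(np.maximum(q,0),axis=1)+np.minimum(q.max(1),0))
    return np.min(o,0)
base=[B(0,0,0,4,130,170)]
for s in(1,-1): base+=[B(s*63.5,0,0,12,3,170),B(0,s*83.5,0,12,130,3)]
for a in(1,-1):
    for b in (1,-1):
        x,y=51*a,71*b
        base+=[B(x,y,0,24,28,28)]
        for s in (1,-1): base+=[B(x+s*11.5,y,0,40,5,28),B(x,y+s*11.5,0,40,28,5)]
chock=[B(0,0,0,16,30,94),B(37.5,37,0,14,45,20),B(37.5,-37,0,14,45,20),B(0,0,0,52,12,70)]
tray=[B(0,0,12,16,130,170),B(0,0,46,64,12,100),B(0,45,16,64,12,10),B(0,-45,16,64,12,10)]
for s in(1,-1): tray+=[B(s*63.5,0,12,34,3,170),B(0,s*83.5,12,34,130,3)]
for a in(1,-1):
    for b in (1,-1): tray+=[B(51*a,71*b,0,12,14,14)]
standboard=[B(0,0,-5,0,150,190),B(-75,0,0,26,3,190)]
def fit(P,boxes,f,x0,sc=2.0):
    # f(x)-> (R,t)
    def res(x):
        r,t=f(x); return sdf((P-t)@r,boxes)
    s=least_squares(res,x0,loss='soft_l1',f_scale=sc,x_scale=[10]*(2)+[.1]*(len(x0)-2) if len(x0)>=3 else 1)
    return s.x,np.sqrt(np.mean(np.minimum(np.abs(res(s.x)),10)**2))
def planar(z=0): return lambda x:(R.from_euler('z',x[2]).as_matrix(),np.array([x[0],x[1],z]))
E
cat > m.py <<'E'
from h import *
import pickle
np.set_printoptions(precision=2,suppress=True,linewidth=150)
W={}
for n in ['top','scene']:
    p,d,c=pickle.load(open(n+'0.pkl','rb')); W[n]=(cloud(d,c),p)
def sel(n,lo,hi):
    w=W[n][0]; m=np.all((w>lo)&(w<hi),-1); return w[m],W[n][1][m],m
for n in W:
    P,C,m=sel(n,[360,-75,4],[500,70,80]); print(n,'chock',len(P),fit(P,chock,planar(),[425,-5,2.8]))
    P,C,m=sel(n,[500,-125,2],[690,90,60])
    r=min((fit(P,base,planar(),[603,-20,a]) for a in (0,-.05)),key=lambda q:q[1]); print('base raw',r)
    x=r[0]; q=(P-[x[0],x[1],0])@R.from_euler('z',x[2]).as_matrix()
    t=(abs(q[:,0])<36)&(abs(q[:,1])<80)&(q[:,2]>14)
    print(' base',fit(P[(~((abs(q[:,0])<42)&(abs(q[:,1])<72)))],base,planar(),x))
    T=P[t]; 
    def rc(x):
        dd=T-[x[0],x[1],26]; a=np.array([-np.sin(x[2]),np.cos(x[2]),0]); s=dd@a
        rad=np.linalg.norm(dd-s[:,None]*a,axis=1); q=np.stack([rad-22,abs(s)-48],1)
        return np.linalg.norm(np.maximum(q,0),axis=1)+np.minimum(q.max(1),0)
    s=least_squares(rc,[x[0],x[1],x[2]],loss='soft_l1',f_scale=2); print(' tube',s.x,np.sqrt(np.mean(s.fun**2)),len(T))
    # plywood
    P,C,m=sel(n,[420,-370,4],[650,-200,40])
    hsv=cv2.cvtColor(C[None],cv2.COLOR_BGR2HSV)[0]; k=(hsv[:,1]>70)&(hsv[:,0]<30)
    P=P[k]; A=np.c_[P[:,:2],np.ones(len(P))]; co=np.linalg.lstsq(A,P[:,2],rcond=None)[0]
    rr=cv2.minAreaRect(P[:,:2].astype(np.float32)); print(' ply',co,rr,np.degrees(np.arctan2(co[1],co[0])))
    ft=lambda x:(R.from_euler('ZYX',[x[2],-0.105,0]).as_matrix(),np.array([x[0],x[1],20]))
    print(' plyfit',fit(P,[B(0,0,-8,0,180,130)],ft,[530,-284,0.]))
    P,C,m=sel(n,[380,180,5],[600,430,180])
    fs=lambda x:(R.from_euler('ZYX',[x[2],-np.radians(30),0]).as_matrix(),np.array([x[0],x[1],55]))
    for a in (0,.15,3.14,3.3): 
        print(' stand',a,fit(P,tray+standboard,fs,[490,306,a]))
    for k,lo,hi in [('bottle',[385,-165,20],[450,-105,140]),('jar',[390,100,20],[455,170,84]),('beaker',[690,120,5],[760,210,84]),('spoon',[600,-330,2],[720,-130,30])]:
        P,C,m=sel(n,lo,hi); print(' ',k,len(P),P.min(0),P.max(0)) if len(P) else 0
E
python3 m.py
```

```text
top chock 1119 (array([435.77, -16.48,   2.85]), np.float64(4.139471980884155))
base raw (array([602.74, -19.9 ,  -0.05]), np.float64(5.790394054841693))
 base (array([601.76, -18.99,  -0.05]), np.float64(5.124184130299001))
 tube [601.71 -10.65  -0.01] 3.986689720891462 847
 ply [  0.11  -0.   -36.75] ((531.2114868164062, -286.6875), (137.95254516601562, 180.6156463623047), 87.33010864257812) -1.2282514490443066
 plyfit (array([ 528.69, -283.33,   -0.03]), np.float64(2.2152445757911416))
 stand 0 (array([502.88, 314.69,   0.15]), np.float64(2.080794680540122))
 stand 0.15 (array([502.87, 314.69,   0.15]), np.float64(2.0807945834876267))
 stand 3.14 (array([509.49, 313.59,   3.12]), np.float64(7.992084462393099))
 stand 3.3 (array([509.43, 313.54,   3.12]), np.float64(7.992640825255331))
  bottle 316 [ 399.12 -163.39   20.33] [ 442.53 -118.75  133.03]
  jar 265 [400.43 110.44  20.06] [449.59 158.64  83.98]
  beaker 627 [690.2  121.62   5.02] [752.34 198.54  83.97]
  spoon 1647 [ 600.03 -329.84    2.  ] [ 720.   -130.26   29.98]
scene chock 912 (array([430.7 , -18.28,   2.77]), np.flo
[... 295 characters left out ...]
33.623779296875, 184.3603057861328), 87.12989044189453) -7.6254182973287525
 plyfit (array([ 530.86, -280.97,   -0.05]), np.float64(1.5796259429350656))
 stand 0 (array([503.54, 316.78,   0.14]), np.float64(3.5006506307472214))
 stand 0.15 (array([503.55, 316.74,   0.14]), np.float64(3.5009024675540013))
 stand 3.14 (array([519.17, 320.64,   3.29]), np.float64(7.475449347986563))
 stand 3.3 (array([519.14, 320.72,   3.29]), np.float64(7.475953646358562))
  bottle 776 [ 405.43 -162.03   20.11] [ 446.99 -114.51  139.02]
  jar 642 [400.44 113.61  20.51] [453.15 165.35  83.98]
  beaker 1421 [690.01 120.83   5.  ] [754.71 202.43  83.53]
  spoon 955 [ 600.  -329.1    2. ] [ 719.87 -133.24   30.  ]
```

```bash
cat > ov.py <<'E'
from h import *
import pickle
E_=[(0,1),(2,3),(4,5),(6,7),(0,2),(1,3),(4,6),(5,7),(0,4),(1,5),(2,6),(3,7)]
def draw(img,c,boxes,r,t,off,k,col):
    for cc,h in boxes:
        co=np.array([[a,b,d] for a in(-1,1) for b in(-1,1) for d in(-1,1)])*h+cc
        u=(proj(co@r.T+t,c)-off)*k
        for i,j in E_: cv2.line(img,tuple(np.int32(u[i])),tuple(np.int32(u[j])),col,1,cv2.LINE_AA)
E
python3 - <<'E'
from ov import *
fs=lambda x:(R.from_euler('ZYX',[x[2],-np.radians(30),0]).as_matrix(),np.array([x[0],x[1],55]))
ft=lambda x:(R.from_euler('ZYX',[x[2],-0.105,0]).as_matrix(),np.array([x[0],x[1],20]))
sets={'top':[([435.8,-16.5,2.85]),([601.8,-19,-.05]),([528.7,-283.3,-.03]),([502.9,314.7,.15])],
'scene':[([430.7,-18.3,2.77]),([603.4,-17.3,-.07]),([530.9,-281,-.05]),([503.5,316.7,.14])]}
crops={'top':[(160,240,160,210),(180,60,130,150)],'scene':[(180,190,160,210),(240,420,120,160)]}
for n in sets:
    p,d,c=pickle.load(open(n+'0.pkl','rb')); s=sets[n]
    for i,(v,u,h,w) in enumerate(crops[n]):
        k=3.75 if i==0 else 4.2
        im=cv2.resize(p[v:v+h,u:u+w],None,fx=k,fy=k,interpolation=cv2.INTER_CUBIC)
        for bx,(r,t),col in [(chock,planar()(s[0]),(0,0,255)),(base,planar()(s[1]),(0,255,0)),([B(0,0,-8,0,180,130)],ft(s[2]),(255,0,0)),(tray,fs(s[3]),(0,0,255)),(standboard,fs(s[3]),(255,0,0))]:
            draw(im,c,bx,r,t,np.array([u,v])-.5,k,col)
        cv2.imwrite(f'pics/ov_{n}{i}.png',im)
E
```

```text
(no output)
```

View pics/ov_top0.png

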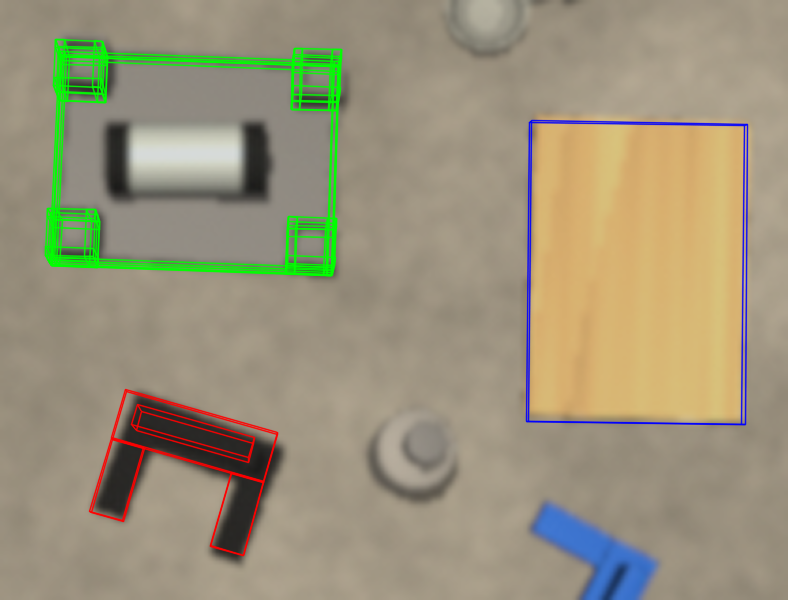

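View pics/ov_scene0.png

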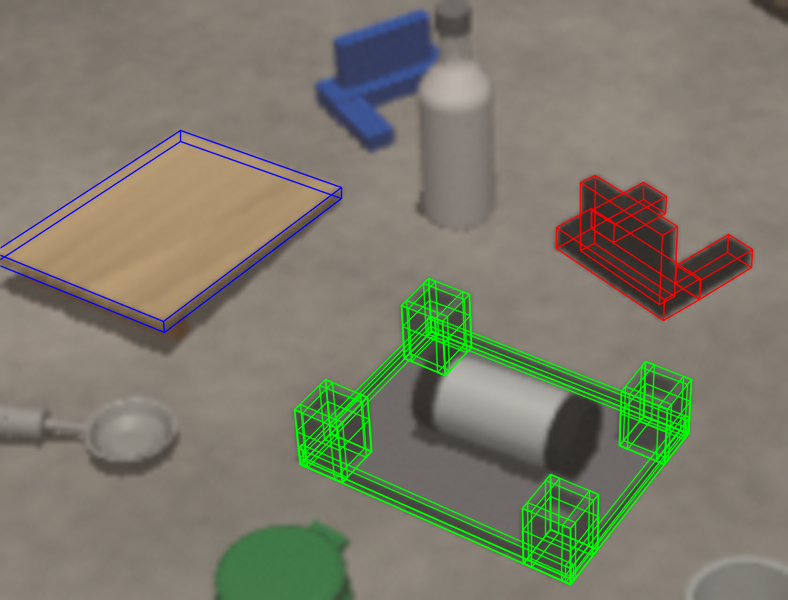

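View pics/ov_top1.png

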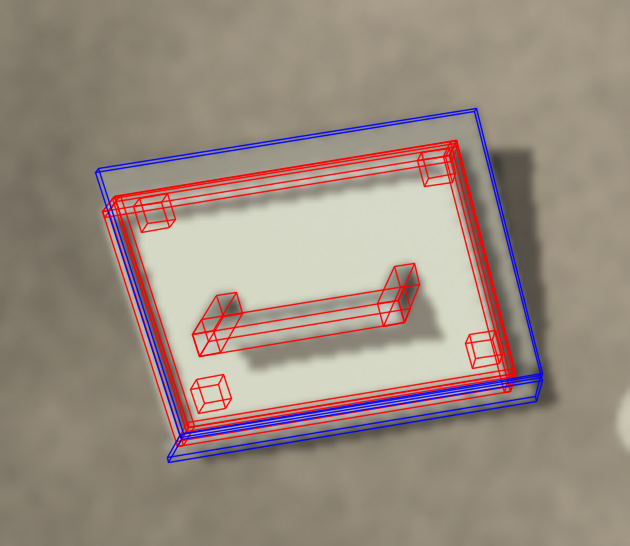

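View pics/ov_scene1.png

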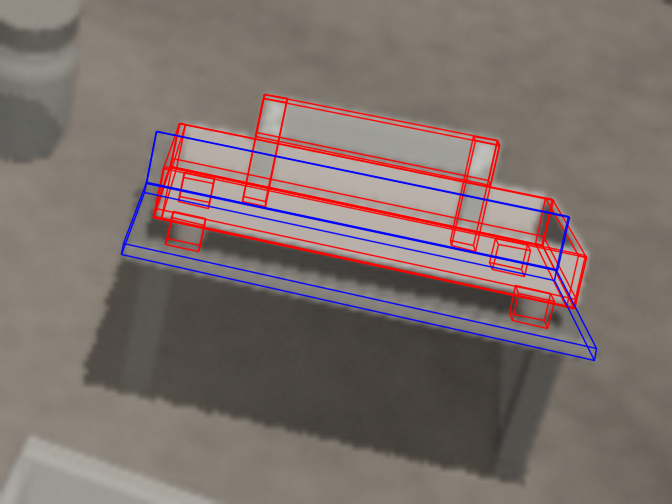

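```bash
cat > chk.py <<'E'
from ov import *
fs=lambda x:(R.from_euler('ZYX',[x[2],-np.radians(30),0]).as_matrix(),np.array([x[0],x[1],55]))
ft=lambda x:(R.from_euler('ZYX',[x[2],-0.105,0]).as_matrix(),np.array([x[0],x[1],20]))
s=[[430.7,-18.3,2.77],[603.4,-17.3,-.07],[529.5,-283,-.025],[503.5,315.7,.145]]
crops={'top':[(160,240,160,210),(180,60,130,150)],'scene':[(180,190,160,210),(240,420,120,160)]}
for n in crops:
    p,d,c=pickle.load(open(n+'0.pkl','rb'))
    for i,(v,u,h,w) in enumerate(crops[n]):
        k=3.75 if i==0 else 4.2
        im=cv2.resize(p[v:v+h,u:u+w],None,fx=k,fy=k,interpolation=cv2.INTER_CUBIC)
        for bx,(r,t),col in [(chock,planar()(s[0]),(0,0,255)),(base,planar()(s[1]),(0,255,0)),([B(0,0,-8,0,180,130)],ft(s[2]),(255,0,0)),(tray,fs(s[3]),(0,0,255)),(standboard,fs(s[3]),(255,0,0))]:
            draw(im,c,bx,r,t,np.array([u,v])-.5,k,col)
        cv2.imwrite(f'pics/ow_{n}{i}.png',im)
E
python3 chk.py
```

```text
(no output)
```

View pics/ow_top0.png

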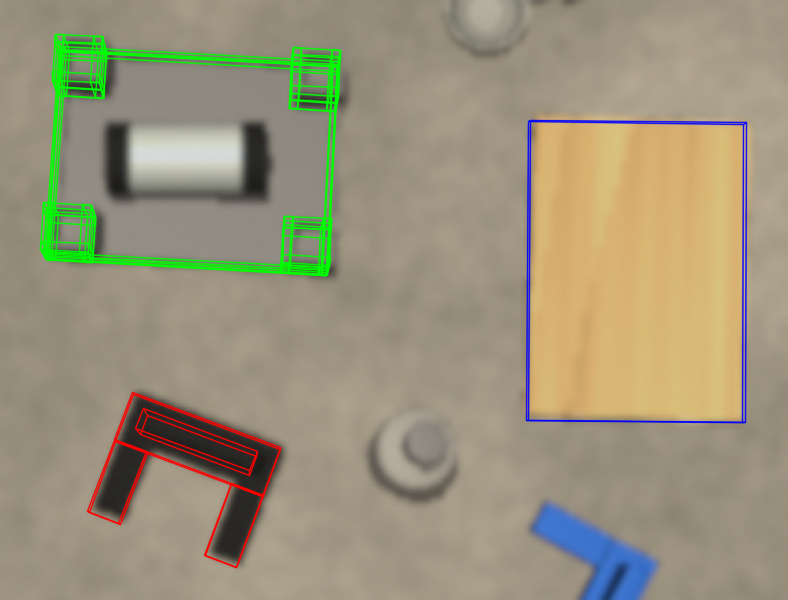

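View pics/ow_scene0.png

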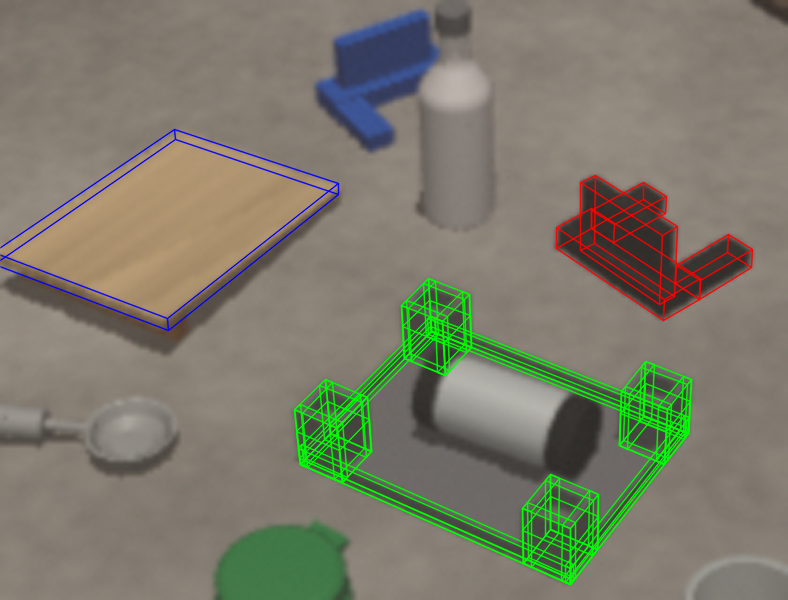

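move_arm([
  {"ry":0.12},
  {"ry":0.12},
  {"ry":0.12},
  {"ry":0.12},
  {"ry":0.12},
  {"ry":0.12},
  {"ry":0.12},
  {"ry":0.12},
  {"ry":0.12},
  {"ry":0.12},
])

```text
validation failed for argument at $.ro...
```

move_arm([
  {"ry":0.12},
  {"ry":0.12},
  {"ry":0.12},
  {"ry":0.1},
])

```text
validation failed for argument at $.ro...
```

```bash
cat > g.py <<'E'
from h import *
import sys
np.set_printoptions(precision=3,suppress=True,linewidth=150)
def axes(yaw,pitch=0.0):
    "object frame yaw + rising along +x by pitch; tool x=obj x, tool y=-obj z, tool z=obj y"
    r=R.from_euler('ZYX',[yaw,-pitch,0]).as_matrix()
    return np.stack([r[:,0],-r[:,2],r[:,1]],1)
def show(goal,Rg=None):
    s=env.state(); Rc=R.from_euler('xyz',s['tcp_rot']).as_matrix()
    print('t',round(s['t'],2),'pos',s['eef_pos'],'rot',s['tcp_rot'],'j',s['joints'],'F',s['ft_force'],'op',round(s['opening'],3))
    if Rg is not None:
        rv=R.from_matrix(Rc.T@Rg).as_rotvec(); print('rotvec now',rv)
    else: Rg=Rc
    if goal is not None:
        d=np.array(goal)-s['eef_pos']
        print('shift cm in current axes',Rc.T@d/10,' in goal axes',Rg.T@d/10)
E
python3 - <<'E'
from g import *
show([431,-19.5,180],axes(-0.37))
E
```

```text
t 0.15 pos [173.693 600.221 233.215] rot [-1.571  0.001  1.289] j [ 1.183  0.491  1.559  0.     1.092 -0.106] F [-0.047  0.273 -0.405] op 1.003
rotvec now [ 0.001  1.659 -0.001]
shift cm in current axes [-52.368   5.36  -41.949]  in goal axes [ 46.4     5.322 -48.474]
```

move_arm([
  {"tx":0,"ty":0,"tz":0,"rx":0,"ry":0.12,"rz":0,"grip":100},
  {"tx":0,"ty":0,"tz":0,"rx":0,"ry":0.12,"rz":0,"grip":100},
  {"tx":0,"ty":0,"tz":0,"rx":0,"ry":0.12,"rz":0,"grip":100},
  {"tx":0,"ty":0,"tz":0,"rx":0,"ry":0.12,"rz":0,"grip":100},
  {"tx":0,"ty":0,"tz":0,"rx":0,"ry":0.12,"rz":0,"grip":100},
  {"tx":0,"ty":0,"tz":0,"rx":0,"ry":0.12,"rz":0,"grip":100},
  {"tx":0,"ty":0,"tz":0,"rx":0,"ry":0.12,"rz":0,"grip":100},
])

```text
t: 0.73
eef_pos: [173.7, 600.3, 233.4]
tcp_rot: [-1.571, 0.0, 0.443]
ft_force: [-0.3, -0.5, 1.0]
opening: 1.0
```

move_arm([
  {"tx":0,"ty":0,"tz":0,"rx":0,"ry":0.12,"rz":0,"grip":100},
  {"tx":0,"ty":0,"tz":0,"rx":0,"ry":0.12,"rz":0,"grip":100},
  {"tx":0,"ty":0,"tz":0,"rx":0,"ry":0.12,"rz":0,"grip":100},
  {"tx":0,"ty":0,"tz":0,"rx":0,"ry":0.12,"rz":0,"grip":100},
  {"tx":0,"ty":0,"tz":0,"rx":0,"ry":0.12,"rz":0,"grip":100},
  {"tx":0,"ty":0,"tz":0,"rx":0,"ry":0.12,"rz":0,"grip":100},
  {"tx":0,"ty":0,"tz":0,"rx":0,"ry":0.1,"rz":0,"grip":100},
])

```text
t: 1.32
eef_pos: [173.7, 600.3, 233.4]
tcp_rot: [-1.571, 0.0, -0.377]
ft_force: [-0.5, 0.6, -0.3]
opening: 1.004
```

move_arm([
  {"tx":2.5,"ty":0,"tz":-2.6,"rx":0,"ry":0,"rz":0,"grip":100},
  {"tx":2.5,"ty":0,"tz":-2.6,"rx":0,"ry":0,"rz":0,"grip":100},
  {"tx":2.5,"ty":0,"tz":-2.6,"rx":0,"ry":0,"rz":0,"grip":100},
  {"tx":2.5,"ty":0,"tz":-2.6,"rx":0,"ry":0,"rz":0,"grip":100},
  {"tx":2.5,"ty":0,"tz":-2.6,"rx":0,"ry":0,"rz":0,"grip":100},
  {"tx":2.5,"ty":0,"tz":-2.6,"rx":0,"ry":0,"rz":0,"grip":100},
  {"tx":2.5,"ty":0,"tz":-2.6,"rx":0,"ry":0,"rz":0,"grip":100},
  {"tx":2.5,"ty":0,"tz":-2.6,"rx":0,"ry":0,"rz":0,"grip":100},
  {"tx":2.5,"ty":0,"tz":-2.6,"rx":0,"ry":0,"rz":0,"grip":100},
  {"tx":2.5,"ty":0,"tz":-2.6,"rx":0,"ry":0,"rz":0,"grip":100},
])

```text
t: 2.15
eef_pos: [312.7, 265.8, 233.7]
tcp_rot: [-1.571, -0.0, -0.371]
ft_force: [1.5, -0.0, 0.0]
opening: 1.0
```

Run:
```python
from g import *
show([431,-19.5,180],axes(-0.37))
```

```text
t 2.15 pos [312.666 265.813 233.672] rot [-1.571 -0.    -0.371] j [0.543 0.185 2.049 0.    0.907 0.914] F [ 1.464 -0.031  0.033] op 1.0
rotvec now [-0.    -0.001  0.   ]
shift cm in current axes [ 21.364   5.365 -22.309]  in goal axes [ 21.35    5.367 -22.321]
```

move_arm([
  {"tx":2.4,"ty":0,"tz":-2.5,"rx":0,"ry":0,"rz":0,"grip":100},
  {"tx":2.4,"ty":0,"tz":-2.5,"rx":0,"ry":0,"rz":0,"grip":100},
  {"tx":2.4,"ty":0,"tz":-2.5,"rx":0,"ry":0,"rz":0,"grip":100},
  {"tx":2.4,"ty":0,"tz":-2.5,"rx":0,"ry":0,"rz":0,"grip":100},
  {"tx":2.4,"ty":0,"tz":-2.5,"rx":0,"ry":0,"rz":0,"grip":100},
  {"tx":2.4,"ty":0,"tz":-2.5,"rx":0,"ry":0,"rz":0,"grip":100},
  {"tx":2.4,"ty":1.0,"tz":-2.5,"rx":0,"ry":0,"rz":0,"grip":100},
  {"tx":2.4,"ty":2.0,"tz":-2.5,"rx":0,"ry":0,"rz":0,"grip":100},
  {"tx":2.1,"ty":2.3,"tz":-2.3,"rx":0,"ry":0,"rz":0,"grip":100},
  {"tx":0,"ty":0,"tz":0,"rx":0,"ry":0,"rz":0,"grip":100},
])

```text
t: 2.98
eef_pos: [430.8, -21.3, 177.6]
tcp_rot: [-1.572, 0.003, -0.374]
ft_force: [-1.1, 0.3, -1.2]
opening: 0.999
```

Run:
```python
from ov import *
from g import *
show([431,-19.5,40],axes(-0.37))
c=env.calibration('wrist'); p,d=env.read_camera('wrist'); w=cloud(d,c)
pickle.dump((p,d,c),open('wrist1.pkl','wb'))
P=w[np.all((w>[360,-90,4])&(w<[500,60,60]),-1)]
x,e=fit(P,chock,planar(),[431,-19,2.77]); print(len(P),x,e)
P=w[np.all((w>[510,-125,3])&(w<[690,90,45]),-1)]
print(len(P))
draw(p,c,chock,*planar()([431,-19.5,2.77]),0,1,(0,0,255))
draw(p,c,base,*planar()([603,-18.8,-.065]),0,1,(0,255,0))
cv2.imwrite('pics/w1.png',p)
```

```text
t 2.98 pos [430.837 -21.304 177.623] rot [-1.572  0.003 -0.374] j [-0.203  0.301  2.077 -0.001  0.767  0.172] F [-1.075  0.276 -1.245] op 0.999
rotvec now [ 0.001 -0.004 -0.003]
shift cm in current axes [-0.011 13.762  0.186]  in goal axes [-0.05  13.762  0.174]
5230 [429.992 -20.513   2.764] 0.6383676543016417
26999
```

View pics/w1.png

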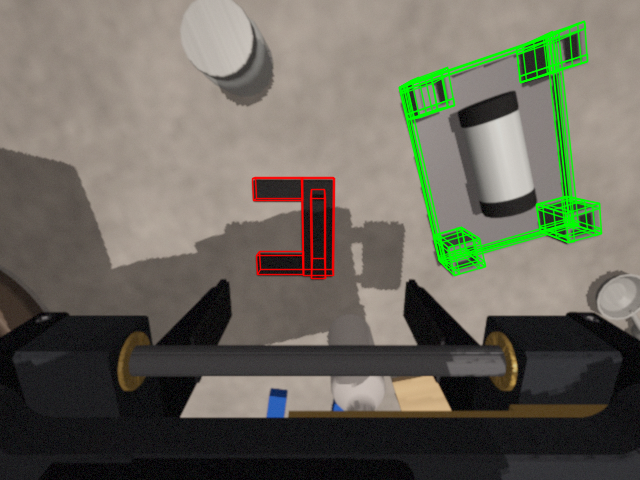

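Run:
```python
from ov import *
from g import *
p,d,c=pickle.load(open('wrist1.pkl','rb')); w=cloud(d,c)
P=w[np.all((w>[510,-125,3])&(w<[690,90,60]),-1)]
x=np.array([603,-18.8,-.065]); q=(P-[x[0],x[1],0])@R.from_euler('z',x[2]).as_matrix()
print(fit(P[~((abs(q[:,0])<42)&(abs(q[:,1])<70))],base,planar(),x))
T=P[(abs(q[:,0])<36)&(abs(q[:,1])<75)&(q[:,2]>10)]
def rc(x):
    dd=T-[x[0],x[1],26]; a=np.array([-np.sin(x[2]),np.cos(x[2]),0]); s=dd@a
    rad=np.linalg.norm(dd-s[:,None]*a,axis=1); q=np.stack([rad-22,abs(s)-48],1)
    return np.linalg.norm(np.maximum(q,0),axis=1)+np.minimum(q.max(1),0)
s=least_squares(rc,x,loss='soft_l1',f_scale=1); print(s.x,np.sqrt(np.mean(s.fun**2)),len(T))
```

```text
(array([602.521, -19.392,  -0.073]), np.float64(0.6315714741839639))
[599.58  -14.408  -0.008] 3.772163503106196 6902
```

move_arm([
  {"tx":0,"ty":2.5,"tz":0.1,"rx":0,"ry":0,"rz":0,"grip":100},
  {"tx":0,"ty":2.5,"tz":0,"rx":0,"ry":0,"rz":0,"grip":100},
  {"tx":0,"ty":2.5,"tz":0,"rx":0,"ry":0,"rz":0,"grip":100},
  {"tx":0,"ty":2.5,"tz":0,"rx":0,"ry":0,"rz":0,"grip":80},
  {"tx":0,"ty":2.0,"tz":0,"rx":0,"ry":0,"rz":0,"grip":60},
  {"tx":0,"ty":1.2,"tz":0,"rx":0,"ry":0,"rz":0,"grip":60},
  {"tx":0,"ty":0.5,"tz":0,"rx":0,"ry":0,"rz":0,"grip":60},
  {"tx":0,"ty":0,"tz":0,"rx":0,"ry":0,"rz":0,"grip":0},
  {"tx":0,"ty":0,"tz":0,"rx":0,"ry":0,"rz":0,"grip":0},
  {"tx":0,"ty":0,"tz":0,"rx":0,"ry":0,"rz":0,"grip":0},
])

```text
t: 3.87
eef_pos: [431.0, -16.5, 44.6]
tcp_rot: [-1.57, -0.001, -0.371]
ft_force: [0.3, 0.3, 0.6]
opening: 0.566
```

move_arm([
  {"tx":0,"ty":0,"tz":0,"rx":0,"ry":0,"rz":0,"grip":0},
  {"tx":0,"ty":0,"tz":0,"rx":0,"ry":0,"rz":0,"grip":0},
  {"tx":0,"ty":0,"tz":0,"rx":0,"ry":0,"rz":0,"grip":0},
  {"tx":0,"ty":0,"tz":0,"rx":0,"ry":0,"rz":0,"grip":0},
])

```text
t: 4.2
eef_pos: [430.6, -16.7, 43.9]
tcp_rot: [-1.571, -0.001, -0.371]
ft_force: [0.3, 0.2, 0.0]
opening: 0.285
```

move_arm([
  {"tx":0,"ty":0,"tz":0,"rx":0,"ry":0,"rz":0,"grip":0},
  {"tx":0,"ty":0,"tz":0,"rx":0,"ry":0,"rz":0,"grip":0},
  {"tx":0,"ty":0,"tz":0,"rx":0,"ry":0,"rz":0,"grip":0},
  {"tx":0,"ty":0,"tz":0,"rx":0,"ry":0,"rz":0,"grip":0},
])

```text
t: 4.53
eef_pos: [430.8, -16.8, 43.7]
tcp_rot: [-1.571, -0.001, -0.371]
ft_force: [1.3, -0.9, 2.2]
opening: 0.124
```

move_arm([
  {"tx":0,"ty":-1,"tz":0,"rx":0,"ry":0,"rz":0,"grip":0},
  {"tx":0,"ty":-3,"tz":0,"rx":0,"ry":0,"rz":0,"grip":0},
  {"tx":0,"ty":-3.5,"tz":0,"rx":0,"ry":0,"rz":0,"grip":0},
  {"tx":0,"ty":-3.5,"tz":0,"rx":0,"ry":0,"rz":0,"grip":0},
  {"tx":0,"ty":-3.5,"tz":0,"rx":0,"ry":0,"rz":0,"grip":0},
  {"tx":0,"ty":-3.5,"tz":0,"rx":0,"ry":0,"rz":0,"grip":0},
])

```text
t: 5.03
eef_pos: [429.7, -16.5, 225.1]
tcp_rot: [-1.571, 0.001, -0.371]
ft_force: [0.6, -0.3, -4.0]
opening: 0.125
```

Run:
```python
from ov import *
from g import *
show([431,-19.5,40],axes(-0.37))
c=env.calibration('wrist'); p,d=env.read_camera('wrist')
pickle.dump((p,d,c),open('wrist2.pkl','wb'))
w=cloud(d,c); Rc=R.from_euler('xyz',env.state()['tcp_rot']).as_matrix(); q=(w-env.state()['eef_pos'])@Rc
m=np.all(abs(q-[-20,10,0])<[80,60,70],-1); 
cv2.imwrite('pics/w2.png',p)
```

```text
t 5.03 pos [429.678 -16.542 225.132] rot [-1.571  0.001 -0.371] j [-0.192  0.226  2.02   0.     0.897  0.179] F [ 0.63  -0.312 -3.99 ] op 0.125
rotvec now [ 0.    -0.001 -0.001]
shift cm in current axes [ 0.252 18.513 -0.226]  in goal axes [ 0.23  18.513 -0.228]
```

View pics/w2.png

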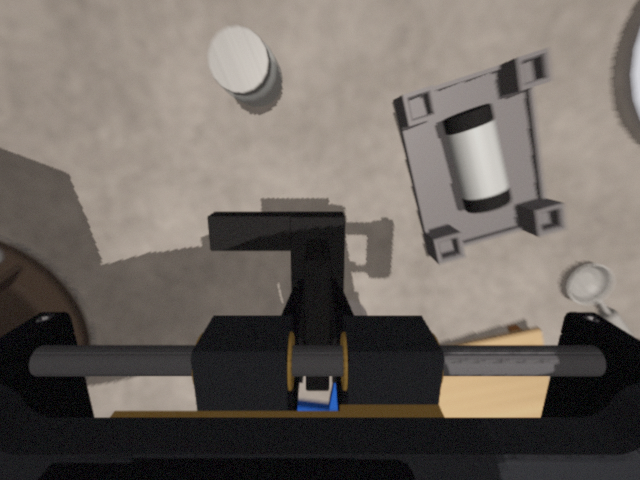

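move_arm([
  {"tx":0,"ty":0,"tz":0,"rx":0,"ry":0.12,"rz":0,"grip":0},
  {"tx":0,"ty":0,"tz":0,"rx":0,"ry":0.12,"rz":0,"grip":0},
  {"tx":0,"ty":0,"tz":0,"rx":0,"ry":0.12,"rz":0,"grip":0},
  {"tx":0,"ty":0,"tz":0,"rx":0,"ry":0.12,"rz":0,"grip":0},
  {"tx":0,"ty":0,"tz":0,"rx":0,"ry":0.12,"rz":0,"grip":0},
  {"tx":0,"ty":0,"tz":0,"rx":0,"ry":0.12,"rz":0,"grip":0},
  {"tx":0,"ty":0,"tz":0,"rx":0,"ry":0.12,"rz":0,"grip":0},
  {"tx":0,"ty":0,"tz":0,"rx":0,"ry":0.12,"rz":0,"grip":0},
  {"tx":0,"ty":0,"tz":0,"rx":0,"ry":0.12,"rz":0,"grip":0},
  {"tx":0,"ty":0,"tz":0,"rx":0,"ry":0.12,"rz":0,"grip":0},
])

```text
t: 5.92
eef_pos: [430.0, -16.6, 222.9]
tcp_rot: [-1.572, 0.0, -1.577]
ft_force: [-1.2, -0.1, -3.2]
opening: 0.125
```

move_arm([
  {"tx":0,"ty":0,"tz":0,"rx":0,"ry":0.12,"rz":0,"grip":0},
  {"tx":0,"ty":0,"tz":0,"rx":0,"ry":0.12,"rz":0,"grip":0},
  {"tx":0,"ty":0,"tz":0,"rx":0,"ry":0.12,"rz":0,"grip":0},
  {"tx":0,"ty":0,"tz":0,"rx":0,"ry":0.12,"rz":0,"grip":0},
  {"tx":0,"ty":0,"tz":0,"rx":0,"ry":0.12,"rz":0,"grip":0},
  {"tx":0,"ty":0,"tz":0,"rx":0,"ry":0.12,"rz":0,"grip":0},
  {"tx":0,"ty":0,"tz":0,"rx":0,"ry":0.12,"rz":0,"grip":0},
  {"tx":0,"ty":0,"tz":0,"rx":0,"ry":0.12,"rz":0,"grip":0},
  {"tx":0,"ty":0,"tz":0,"rx":0,"ry":0.12,"rz":0,"grip":0},
  {"tx":0,"ty":0,"tz":0,"rx":0,"ry":0.12,"rz":0,"grip":0},
])

```text
t: 6.75
eef_pos: [430.0, -16.6, 223.0]
tcp_rot: [-1.572, -0.001, -2.777]
ft_force: [-0.6, 0.7, -3.4]
opening: 0.123
```

Run:
```python
from g import *
show([475,-150,225],axes(-0.035-np.pi))
```

```text
t 6.75 pos [430.033 -16.595 222.958] rot [-1.572 -0.001 -2.777] j [-0.192  0.23   2.022  0.     0.891  2.584] F [-0.553  0.749 -3.39 ] op 0.123
rotvec now [0.001 0.4   0.001]
shift cm in current axes [ 0.558 -0.216 14.067]  in goal axes [-4.961 -0.204 13.175]
```

move_arm([
  {"tx":0.1,"ty":0,"tz":3.5,"rx":0,"ry":0,"rz":0,"grip":0},
  {"tx":0.1,"ty":0,"tz":3.5,"rx":0,"ry":0,"rz":0,"grip":0},
  {"tx":0.1,"ty":0,"tz":3.5,"rx":0,"ry":0,"rz":0,"grip":0},
  {"tx":0.1,"ty":0,"tz":3.5,"rx":0,"ry":0,"rz":0,"grip":0},
  {"tx":0.0,"ty":0,"tz":0,"rx":0,"ry":0,"rz":0,"grip":0},
])

```text
t: 7.17
eef_pos: [479.1, -153.2, 222.8]
tcp_rot: [-1.57, 0.0, -2.774]
ft_force: [-2.0, -0.1, -3.5]
opening: 0.126
```

```bash
cat > ply.py <<'E'
from ov import *
from g import *
def ply(w,p,x0=(529.7,-282.2,-.035),marg=0):
    P=w[np.all((w>[400,-390,3])&(w<[660,-180,40]),-1)]; C=p[np.all((w>[400,-390,3])&(w<[660,-180,40]),-1)]
    hsv=cv2.cvtColor(C[None],cv2.COLOR_BGR2HSV)[0]; P=P[(hsv[:,1]>70)&(hsv[:,0]<30)]
    ft=lambda x:(R.from_euler('ZYX',[x[2],-0.105,0]).as_matrix(),np.array([x[0],x[1],20]))
    A=np.c_[P[:,:2],np.ones(len(P))]; co=np.linalg.lstsq(A,P[:,2],rcond=None)[0]
    print('plane',co,'z at c',co@[529.7,-282,1], 'rect',cv2.minAreaRect(P[:,:2].astype(np.float32)),len(P))
    return fit(P,[B(0,0,-8,0,180,130)],ft,list(x0),1)
E
python3 - <<'E'
from ply import *
show([475,-150,225],axes(-0.035-np.pi))
c=env.calibration('wrist'); p,d=env.read_camera('wrist')
w=cloud(d,c); print(ply(w,p)); pickle.dump((p,d,c),open('wrist3.pkl','wb'))
ft=lambda x:(R.from_euler('ZYX',[x[2],-0.105,0]).as_matrix(),np.array([x[0],x[1],20]))
draw(p,c,[B(0,0,-8,0,180,130)],*ft([529.7,-282.2,-.035]),0,1,(0,0,255))
cv2.imwrite('pics/w3.png',p)
E
```

```text
t 7.17 pos [ 479.1   -153.201  222.766] rot [-1.57   0.    -2.774] j [-0.441  0.331  1.866 -0.001  0.943  2.334] F [-2.021 -0.14  -3.55 ] op 0.126
rotvec now [-0.001  0.403 -0.   ]
shift cm in current axes [ 0.267 -0.224 -0.446]  in goal axes [ 0.421 -0.223 -0.306]
plane [  0.104  -0.007 -37.068] z at c 20.071637067869474 rect ((528.4925537109375, -283.4881591796875), (128.7604217529297, 178.88037109375), 87.21772766113281) 26215
(array([ 528.842, -283.459,   -0.065]), np.float64(0.8003352033433526))
```

View pics/w3.png

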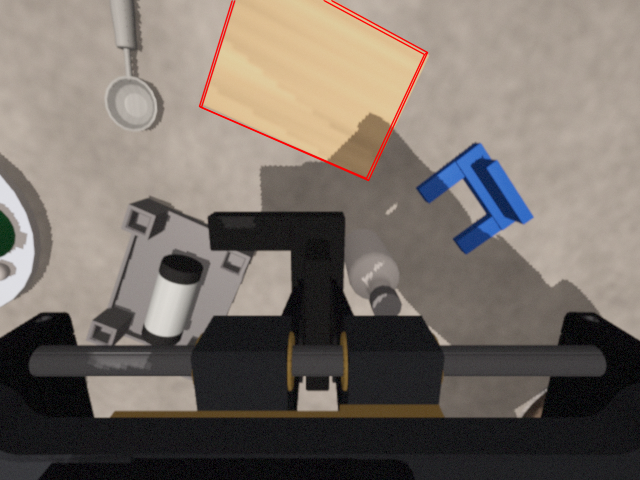

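```bash
cat >> g.py <<'E'
PLY=(np.array([529,-283.2,20]),-.05)
def onslope(x,y,z):
    r=R.from_euler('ZYX',[PLY[1],-0.105,0]).as_matrix(); return PLY[0]+r@np.array([x,y,z])
E
python3 - <<'E'
from g import *
G=axes(PLY[1]-np.pi,-0.105)
print(onslope(-55,-3.7,94))
show(onslope(-55,-3.7,94),G)
E
```

```text
[ 464.347 -283.669  107.718]
t 7.22 pos [ 477.808 -150.946  222.505] rot [-1.572 -0.001 -2.774] j [-0.438  0.33   1.87  -0.     0.943  2.336] F [-0.241  0.675 -2.8  ] op 0.125
rotvec now [0.023 0.417 0.105]
shift cm in current axes [ 6.015 11.475 11.911]  in goal axes [ 1.88  11.344 13.323]
```

move_arm([
  {"tx":1.5,"ty":0,"tz":3.0,"rx":0,"ry":0,"rz":0,"grip":0},
  {"tx":1.5,"ty":0,"tz":3.0,"rx":0,"ry":0,"rz":0,"grip":0},
  {"tx":1.5,"ty":0,"tz":3.0,"rx":0,"ry":0,"rz":0,"grip":0},
  {"tx":1.5,"ty":0,"tz":3.0,"rx":0,"ry":0,"rz":0,"grip":0},
  {"tx":0.0,"ty":0,"tz":0,"rx":0.006,"ry":0.104,"rz":0.026,"grip":0},
  {"tx":0.0,"ty":0,"tz":0,"rx":0.006,"ry":0.104,"rz":0.026,"grip":0},
  {"tx":0.0,"ty":0,"tz":0,"rx":0.006,"ry":0.104,"rz":0.026,"grip":0},
  {"tx":0.0,"ty":0,"tz":0,"rx":0.006,"ry":0.104,"rz":0.026,"grip":0},
  {"tx":0.0,"ty":0,"tz":0,"rx":0,"ry":0,"rz":0,"grip":0},
])

```text
t: 7.97
eef_pos: [464.2, -281.1, 222.9]
tcp_rot: [-1.571, 0.105, 3.091]
ft_force: [1.3, -0.4, -3.0]
opening: 0.124
```

Run:
```python
from g import *
G=axes(PLY[1]-np.pi,-0.105)
show(onslope(-55,-3.7,94),G)
```

```text
t 7.97 pos [ 464.161 -281.147  222.937] rot [-1.571  0.105  3.091] j [-0.696  0.356  1.83   0.082  0.873  2.446] F [ 1.275 -0.366 -2.975] op 0.124
rotvec now [-0. -0. -0.]
shift cm in current axes [ 1.181 11.461  0.248]  in goal axes [ 1.177 11.462  0.251]
```

move_arm([
  {"tx":0.6,"ty":3.0,"tz":0.1,"rx":0,"ry":0,"rz":0,"grip":0},
  {"tx":0.6,"ty":3.0,"tz":0.15,"rx":0,"ry":0,"rz":0,"grip":0},
  {"tx":0,"ty":3.0,"tz":0,"rx":0,"ry":0,"rz":0,"grip":0},
  {"tx":0,"ty":3.0,"tz":0,"rx":0,"ry":0,"rz":0,"grip":0},
  {"tx":0,"ty":2.0,"tz":0,"rx":0,"ry":0,"rz":0,"grip":0},
  {"tx":0,"ty":1.2,"tz":0,"rx":0,"ry":0,"rz":0,"grip":0},
  {"tx":0,"ty":0.6,"tz":0,"rx":0,"ry":0,"rz":0,"grip":0},
  {"tx":0,"ty":0,"tz":0,"rx":0,"ry":0,"rz":0,"grip":0},
])

```text
t: 8.63
eef_pos: [469.4, -284.4, 63.9]
tcp_rot: [-1.571, 0.103, 3.099]
ft_force: [-1.0, -0.5, -3.6]
opening: 0.123
```

move_arm([
  {"tx":0,"ty":0,"tz":0,"rx":0,"ry":0,"rz":0,"grip":0},
])

```text
t: 8.72
eef_pos: [469.8, -285.0, 65.4]
tcp_rot: [-1.569, 0.106, 3.098]
ft_force: [0.9, -0.0, -3.3]
opening: 0.125
```

Run:
```python
from g import *
G=axes(PLY[1]-np.pi,-0.105)
show(onslope(-55,-3.7,44),G)
for n in ['scene']:
    p,d=env.read_camera(n); cv2.imwrite('pics/s4.png',cv2.resize(p[150:330,170:410],None,fx=3.3,fy=3.3,interpolation=cv2.INTER_CUBIC))
```

```text
t 8.72 pos [ 469.825 -284.978   65.425] rot [-1.569  0.106  3.098] j [-0.694  0.596  1.956  0.129  0.508  2.381] F [ 0.917 -0.005 -3.252] op 0.125
rotvec now [-0.001  0.006 -0.001]
shift cm in current axes [ 0.107  0.736 -0.105]  in goal axes [ 0.107  0.736 -0.103]
```

View pics/s4.png

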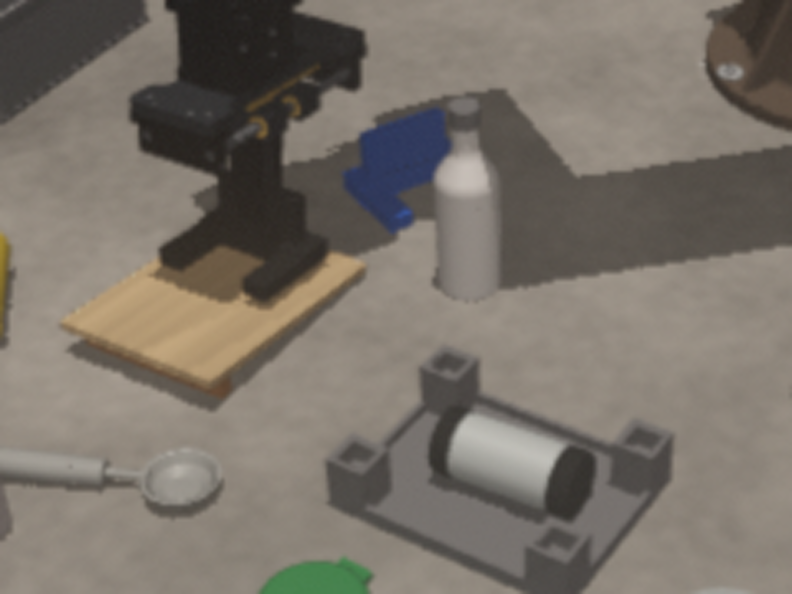

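Chock hovers just above the board, toes uphill, well centred. Lower the last 7 mm gently.

move_arm([
  {"tx":0.1,"ty":0.3,"tz":-0.1,"rx":0,"ry":0,"rz":0,"grip":0},
  {"tx":0,"ty":0.2,"tz":0,"rx":0,"ry":0,"rz":0,"grip":0},
  {"tx":0,"ty":0.1,"tz":0,"rx":0,"ry":0,"rz":0,"grip":0},
  {"tx":0,"ty":0.0,"tz":0,"rx":0,"ry":0,"rz":0,"grip":0},
])

```text
t: 9.1
eef_pos: [469.4, -284.2, 59.3]
tcp_rot: [-1.569, 0.106, 3.096]
ft_force: [1.3, -0.2, -3.8]
opening: 0.123
```

move_arm([
  {"tx":0,"ty":0.1,"tz":0,"rx":0,"ry":0,"rz":0,"grip":0},
  {"tx":0,"ty":0,"tz":0,"rx":0,"ry":0,"rz":0,"grip":0},
])

```text
t: 9.27
eef_pos: [469.5, -284.3, 58.2]
tcp_rot: [-1.569, 0.106, 3.096]
ft_force: [-0.4, -0.3, -3.3]
opening: 0.127
```

Run:
```python
from g import *
G=axes(PLY[1]-np.pi,-0.105)
show(onslope(-55,-3.7,44),G)
```

```text
t 9.27 pos [ 469.491 -284.283   58.154] rot [-1.569  0.106  3.096] j [-0.694  0.607  1.962  0.133  0.49   2.379] F [-0.372 -0.313 -3.337] op 0.127
rotvec now [-0.002  0.004 -0.001]
shift cm in current axes [-0.006  0.017 -0.036]  in goal axes [-0.005  0.017 -0.036]
```

move_arm([
  {"tx":0,"ty":0.1,"tz":0,"rx":0,"ry":0,"rz":0,"grip":0},
  {"tx":0,"ty":0,"tz":0,"rx":0,"ry":0,"rz":0,"grip":0},
])

```text
t: 9.43
eef_pos: [469.6, -284.4, 57.6]
tcp_rot: [-1.569, 0.106, 3.096]
ft_force: [-1.6, 0.7, 3.9]
opening: 0.123
```

move_arm([
  {"tx":0,"ty":0.1,"tz":0,"rx":0,"ry":0,"rz":0,"grip":0},
  {"tx":0,"ty":0,"tz":0,"rx":0,"ry":0,"rz":0,"grip":0},
])

```text
t: 9.6
eef_pos: [469.6, -284.4, 57.6]
tcp_rot: [-1.568, 0.107, 3.096]
ft_force: [-7.6, 2.2, 18.7]
opening: 0.127
```

Contact (force flipped from −3.3 N to +19 N). Release and back off along the normal.

move_arm([
  {"tx":0,"ty":-0.1,"tz":0,"rx":0,"ry":0,"rz":0,"grip":0},
  {"tx":0,"ty":0,"tz":0,"rx":0,"ry":0,"rz":0,"grip":0},
  {"tx":0,"ty":0,"tz":0,"rx":0,"ry":0,"rz":0,"grip":60},
  {"tx":0,"ty":0,"tz":0,"rx":0,"ry":0,"rz":0,"grip":60},
  {"tx":0,"ty":0,"tz":0,"rx":0,"ry":0,"rz":0,"grip":60},
  {"tx":0,"ty":0,"tz":0,"rx":0,"ry":0,"rz":0,"grip":60},
  {"tx":0,"ty":0,"tz":0,"rx":0,"ry":0,"rz":0,"grip":60},
  {"tx":0,"ty":-1,"tz":0,"rx":0,"ry":0,"rz":0,"grip":70},
  {"tx":0,"ty":-3,"tz":0,"rx":0,"ry":0,"rz":0,"grip":70},
])

```text
t: 10.35
eef_pos: [464.3, -283.1, 94.9]
tcp_rot: [-1.572, 0.101, 3.096]
ft_force: [0.3, 0.9, -0.6]
opening: 0.559
```

move_arm([
  {"tx":0,"ty":-3.5,"tz":0,"rx":0,"ry":0,"rz":0,"grip":70},
  {"tx":0,"ty":-3.5,"tz":0,"rx":0,"ry":0,"rz":0,"grip":70},
  {"tx":0,"ty":-3.5,"tz":-2.5,"rx":0,"ry":0,"rz":0,"grip":70},
  {"tx":0,"ty":-2.5,"tz":-3,"rx":0,"ry":0,"rz":0,"grip":70},
  {"tx":0,"ty":0,"tz":0,"rx":0,"ry":0,"rz":0,"grip":70},
])

```text
t: 10.77
eef_pos: [454.4, -226.4, 230.3]
tcp_rot: [-1.566, 0.111, 3.097]
ft_force: [0.7, -0.3, 1.0]
opening: 0.7
```

Run:
```python
from ply import *
show(None)
c=env.calibration('wrist'); p,d=env.read_camera('wrist')
w=cloud(d,c); x,e=ply(w,p); print(x,e); pickle.dump((p,d,c),open('wrist4.pkl','wb'))
r=R.from_euler('ZYX',[x[2],-0.105,0]).as_matrix(); t=np.array([x[0],x[1],20])
q=(w-t)@r
m=np.all((q>[-120,-70,4])&(q<[60,70,60]),-1)
C,e=fit(q[m],chock,planar(),[-55,0,0.]); print('chock in slope',C,e,m.sum())
C,e=fit(q[m],chock,lambda x:(R.from_euler('ZYX',[x[2],0,0]).as_matrix(),np.array([x[0],x[1],x[3]])),[-55,0,0.,0]); print('chock in slope',C,e,m.sum())
cv2.imwrite('pics/w4.png',p)
```

```text
t 10.77 pos [ 454.44  -226.394  230.316] rot [-1.566  0.111  3.097] j [-0.621  0.294  1.906  0.075  0.847  2.518] F [ 0.737 -0.344  1.037] op 0.7
plane [  0.095  -0.006 -31.345] z at c 20.465586112634252 rect ((528.614501953125, -283.8401794433594), (129.73989868164062, 179.07989501953125), 87.07475280761719) 16904
[ 529.737 -284.12    -0.058] 1.9635202519227692
chock in slope [-57.036  -1.795   0.012] 0.7174869247655113 4598
chock in slope [-57.038  -1.795   0.012  -0.014] 0.7173707737757985 4598
```

View pics/w4.png

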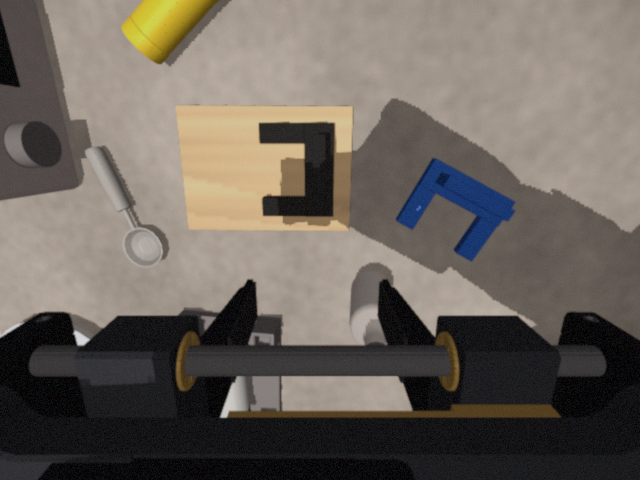

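move_arm([
  {"tx":0,"ty":0,"tz":0,"rx":0,"ry":0,"rz":-0.105,"grip":70},
  {"tx":0,"ty":0,"tz":0,"rx":0,"ry":-0.12,"rz":0,"grip":70},
  {"tx":0,"ty":0,"tz":0,"rx":0,"ry":-0.12,"rz":0,"grip":70},
  {"tx":0,"ty":0,"tz":0,"rx":0,"ry":-0.12,"rz":0,"grip":70},
  {"tx":0,"ty":0,"tz":0,"rx":0,"ry":-0.12,"rz":0,"grip":70},
  {"tx":0,"ty":0,"tz":0,"rx":0,"ry":-0.12,"rz":0,"grip":70},
  {"tx":0,"ty":0,"tz":0,"rx":0,"ry":-0.12,"rz":0,"grip":70},
  {"tx":0,"ty":0,"tz":0,"rx":0,"ry":-0.12,"rz":0,"grip":70},
  {"tx":0,"ty":0,"tz":0,"rx":0,"ry":-0.12,"rz":0,"grip":70},
  {"tx":0,"ty":0,"tz":0,"rx":0,"ry":-0.12,"rz":0,"grip":70},
])

```text
t: 11.65
eef_pos: [454.0, -229.4, 224.3]
tcp_rot: [-1.57, -0.001, -2.102]
ft_force: [-0.7, -0.2, -0.2]
opening: 0.698
```

move_arm([
  {"tx":0,"ty":0,"tz":0,"rx":0,"ry":-0.12,"rz":0,"grip":70},
  {"tx":0,"ty":0,"tz":0,"rx":0,"ry":-0.12,"rz":0,"grip":70},
  {"tx":0,"ty":0,"tz":0,"rx":0,"ry":-0.12,"rz":0,"grip":70},
  {"tx":0,"ty":0,"tz":0,"rx":0,"ry":-0.12,"rz":0,"grip":70},
  {"tx":0,"ty":0,"tz":0,"rx":0,"ry":-0.12,"rz":0,"grip":70},
  {"tx":0,"ty":0,"tz":0,"rx":0,"ry":-0.12,"rz":0,"grip":70},
  {"tx":0,"ty":0,"tz":0,"rx":0,"ry":-0.12,"rz":0,"grip":70},
  {"tx":0,"ty":0,"tz":0,"rx":0,"ry":-0.12,"rz":0,"grip":70},
  {"tx":0,"ty":0,"tz":0,"rx":0,"ry":-0.12,"rz":0,"grip":70},
  {"tx":0,"ty":0,"tz":0,"rx":0,"ry":-0.12,"rz":0,"grip":70},
])

```text
t: 12.48
eef_pos: [454.0, -229.4, 224.3]
tcp_rot: [-1.572, -0.001, -0.902]
ft_force: [0.1, -0.0, 0.3]
opening: 0.699
```

move_arm([
  {"tx":0,"ty":0,"tz":0,"rx":0,"ry":-0.12,"rz":0,"grip":70},
  {"tx":0,"ty":0,"tz":0,"rx":0,"ry":-0.12,"rz":0,"grip":70},
  {"tx":0,"ty":0,"tz":0,"rx":0,"ry":-0.12,"rz":0,"grip":70},
  {"tx":0,"ty":0,"tz":0,"rx":0,"ry":-0.12,"rz":0,"grip":70},
  {"tx":0,"ty":0,"tz":0,"rx":0,"ry":-0.12,"rz":0,"grip":70},
  {"tx":0,"ty":0,"tz":0,"rx":0,"ry":-0.12,"rz":0,"grip":70},
  {"tx":0,"ty":0,"tz":0,"rx":0,"ry":-0.12,"rz":0,"grip":70},
])

```text
t: 13.07
eef_pos: [454.0, -229.4, 224.3]
tcp_rot: [-1.572, 0.0, -0.062]
ft_force: [0.4, 0.8, 0.1]
opening: 0.701
```

Run:
```python
from g import *
show([600,-80,200],axes(-.01))
```

```text
t 13.07 pos [ 453.972 -229.417  224.301] rot [-1.572  0.    -0.062] j [-0.597  0.337  1.851 -0.001  0.952 -0.534] F [0.384 0.758 0.081] op 0.701
rotvec now [ 0.001 -0.052 -0.   ]
shift cm in current axes [13.651  2.407 15.819]  in goal axes [14.453  2.43  15.087]
```

move_arm([
  {"tx":2.5,"ty":0,"tz":2.7,"rx":0,"ry":-0.05,"rz":0,"grip":70},
  {"tx":2.5,"ty":0,"tz":2.7,"rx":0,"ry":0,"rz":0,"grip":70},
  {"tx":2.5,"ty":0,"tz":2.7,"rx":0,"ry":0,"rz":0,"grip":70},
  {"tx":2.5,"ty":0,"tz":2.7,"rx":0,"ry":0,"rz":0,"grip":70},
  {"tx":2.5,"ty":0,"tz":2.7,"rx":0,"ry":0,"rz":0,"grip":70},
  {"tx":2,"ty":0,"tz":2.7,"rx":0,"ry":0,"rz":0,"grip":70},
  {"tx":0,"ty":0,"tz":2.7,"rx":0,"ry":0,"rz":0,"grip":70},
  {"tx":0,"ty":0,"tz":0,"rx":0,"ry":0,"rz":0,"grip":70},
  {"tx":0,"ty":0,"tz":0,"rx":0,"ry":0,"rz":0,"grip":70},
])

```text
t: 13.82
eef_pos: [603.7, -43.2, 223.8]
tcp_rot: [-1.573, 0.001, -0.015]
ft_force: [-0.1, -0.5, -0.6]
opening: 0.7
```

```bash
cat > tb.py <<'E'
from ov import *
from g import *
def tube(T,x):
    def rc(x):
        dd=T-[x[0],x[1],26]; a=np.array([-np.sin(x[2]),np.cos(x[2]),0]); s=dd@a
        rad=np.linalg.norm(dd-s[:,None]*a,axis=1); q=np.stack([rad-22,abs(s)-48],1)
        return np.linalg.norm(np.maximum(q,0),axis=1)+np.minimum(q.max(1),0)
    s=least_squares(rc,x,loss='soft_l1',f_scale=1); return s.x,np.sqrt(np.mean(s.fun**2)),len(T)
E
python3 - <<'E'
from tb import *
c=env.calibration('wrist'); p,d=env.read_camera('wrist'); w=cloud(d,c)
pickle.dump((p,d,c),open('wrist5.pkl','wb'))
P=w[np.all((w>[510,-125,3])&(w<[690,90,60]),-1)]
x=np.array([602.5,-19.4,-.073]); q=(P-[x[0],x[1],0])@R.from_euler('z',x[2]).as_matrix()
print(fit(P[~((abs(q[:,0])<42)&(abs(q[:,1])<70))],base,planar(),x))
k=(abs(q[:,0])<36)&(abs(q[:,1])<68)&(q[:,2]>30)
t,e,n=tube(P[k],[600,-14,-.01]); print(t,e,n)
show([t[0],t[1],31],axes(t[2]))
draw(p,c,base,*planar()(x),0,1,(0,255,0))
draw(p,c,[B(0,0,4,48,44,96)],*planar()(t),0,1,(0,0,255))
cv2.imwrite('pics/w5.png',p)
E
```

```text
(array([602.658, -19.283,  -0.073]), np.float64(0.6585684820919838))
[599.018 -14.033  -0.008] 0.811970315447554 4068
t 13.87 pos [603.631 -44.101 224.07 ] rot [-1.573  0.    -0.017] j [-0.181  0.472  1.621 -0.002  1.049 -0.163] F [0.787 0.075 0.43 ] op 0.706
rotvec now [ 0.002 -0.008 -0.   ]
shift cm in current axes [-0.504 19.301  3.037]  in goal axes [-0.487 19.307  3.003]
```

View pics/w5.png

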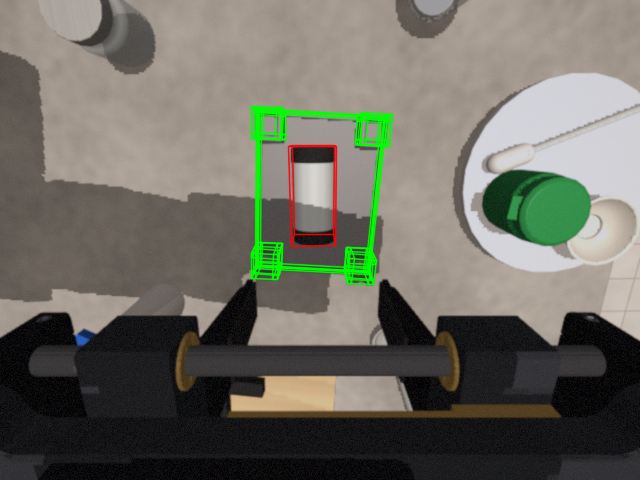

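move_arm([
  {"tx":-0.5,"ty":1.5,"tz":1.5,"rx":0,"ry":-0.008,"rz":0,"grip":70},
  {"tx":0,"ty":3.0,"tz":1.5,"rx":0,"ry":0,"rz":0,"grip":70},
  {"tx":0,"ty":3.0,"tz":0,"rx":0,"ry":0,"rz":0,"grip":70},
  {"tx":0,"ty":3.0,"tz":0,"rx":0,"ry":0,"rz":0,"grip":70},
  {"tx":0,"ty":3.0,"tz":0,"rx":0,"ry":0,"rz":0,"grip":70},
  {"tx":0,"ty":2.5,"tz":0,"rx":0,"ry":0,"rz":0,"grip":70},
  {"tx":0,"ty":1.5,"tz":0,"rx":0,"ry":0,"rz":0,"grip":70},
  {"tx":0,"ty":0.8,"tz":0,"rx":0,"ry":0,"rz":0,"grip":70},
  {"tx":0,"ty":0.6,"tz":0,"rx":0,"ry":0,"rz":0,"grip":70},
  {"tx":0,"ty":0,"tz":0,"rx":0,"ry":0,"rz":0,"grip":70},
])

```text
t: 14.7
eef_pos: [599.2, -15.0, 35.2]
tcp_rot: [-1.573, -0.0, -0.011]
ft_force: [-0.0, -1.0, 0.1]
opening: 0.699
```

Run:
```python
from g import *
show([599,-14,31],axes(-.008))
```

```text
t 14.7 pos [599.188 -14.954  35.157] rot [-1.573 -0.    -0.011] j [-0.134  0.71   1.785 -0.003  0.647 -0.121] F [-0.029 -0.982  0.109] op 0.699
rotvec now [ 0.002 -0.003  0.   ]
shift cm in current axes [-0.02   0.416  0.096]  in goal axes [-0.02   0.416  0.095]
```

move_arm([
  {"tx":0,"ty":0.5,"tz":0.1,"rx":0,"ry":0,"rz":0,"grip":70},
  {"tx":0,"ty":0,"tz":0,"rx":0,"ry":0,"rz":0,"grip":20},
  {"tx":0,"ty":0,"tz":0,"rx":0,"ry":0,"rz":0,"grip":20},
  {"tx":0,"ty":0,"tz":0,"rx":0,"ry":0,"rz":0,"grip":20},
  {"tx":0,"ty":0,"tz":0,"rx":0,"ry":0,"rz":0,"grip":20},
  {"tx":0,"ty":0,"tz":0,"rx":0,"ry":0,"rz":0,"grip":20},
  {"tx":0,"ty":0,"tz":0,"rx":0,"ry":0,"rz":0,"grip":20},
  {"tx":0,"ty":0,"tz":0,"rx":0,"ry":0,"rz":0,"grip":20},
])

```text
t: 15.37
eef_pos: [599.7, -13.1, 31.2]
tcp_rot: [-1.573, -0.002, -0.009]
ft_force: [-1.0, 0.5, 6.1]
opening: 0.453
```

Run:
```python
from g import *
show([599,-14,31],axes(-.008))
```

```text
t 15.37 pos [599.735 -13.07   31.21 ] rot [-1.573 -0.002 -0.009] j [-0.131  0.716  1.786 -0.003  0.638 -0.119] F [-0.985  0.46   6.08 ] op 0.453
rotvec now [ 0.002 -0.001  0.002]
shift cm in current axes [-0.073  0.021 -0.094]  in goal axes [-0.073  0.021 -0.094]
```

move_arm([
  {"tx":0,"ty":-0.5,"tz":0,"rx":0,"ry":0,"rz":0,"grip":20},
  {"tx":0,"ty":-1.5,"tz":0,"rx":0,"ry":0,"rz":0,"grip":20},
  {"tx":0,"ty":-3,"tz":0,"rx":0,"ry":0,"rz":0,"grip":20},
  {"tx":0,"ty":-3,"tz":0,"rx":0,"ry":0,"rz":0,"grip":20},
  {"tx":0,"ty":-3,"tz":0,"rx":0,"ry":0,"rz":0,"grip":20},
  {"tx":0,"ty":-3,"tz":0,"rx":0,"ry":0,"rz":0,"grip":20},
  {"tx":0,"ty":-2,"tz":0,"rx":0,"ry":0,"rz":0,"grip":20},
  {"tx":0,"ty":0,"tz":0,"rx":0,"ry":0,"rz":0,"grip":20},
])

```text
t: 16.03
eef_pos: [600.4, -12.9, 194.8]
tcp_rot: [-1.573, -0.007, -0.009]
ft_force: [0.7, -0.5, -2.5]
opening: 0.453
```

Run:
```python
from tb import *
c=env.calibration('wrist'); p,d=env.read_camera('wrist'); w=cloud(d,c); s=env.state()
Rc=R.from_euler('xyz',s['tcp_rot']).as_matrix(); q=(w-s['eef_pos'])@Rc
m=np.all((q>[-25,-22,-60])&(q<[25,32,60]),-1)&np.all((abs(q[...,[0]])<20),-1)
Q=q[m]
print(len(Q),Q.min(0),Q.max(0))
for z in range(-50,55,10):
    k=abs(Q[:,2]-z)<5
    if k.any(): print(z,k.sum(),np.percentile(Q[k][:,1],[2,50]))
show(None)
p2,_=env.read_camera('scene'); cv2.imwrite('pics/s6.png',cv2.resize(p2[130:350,180:460],None,fx=2.7,fy=2.7))
cv2.imwrite('pics/w6.png',p)
```

```text
13705 [-19.999 -20.815 -48.13 ] [19.999 23.229 48.072]
-50 84 [-15.323 -12.433]
-40 1144 [-19.671 -16.431]
-30 1166 [-19.372 -17.217]
-20 109 [-19.934 -18.495]
-10 516 [-19.035 -13.71 ]
0 1559 [-19.562 -16.714]
10 1650 [-19.608 -16.77 ]
20 1741 [-19.554 -16.773]
30 1839 [-19.529 -16.736]
40 1974 [-19.922 -17.21 ]
50 1923 [-19.217  -7.15 ]
t 16.08 pos [599.581 -12.836 192.207] rot [-1.573 -0.004 -0.009] j [-0.131  0.497  1.672 -0.002  0.968 -0.12 ] F [-0.028 -0.497 -2.757] op 0.46
```

View pics/w6.png

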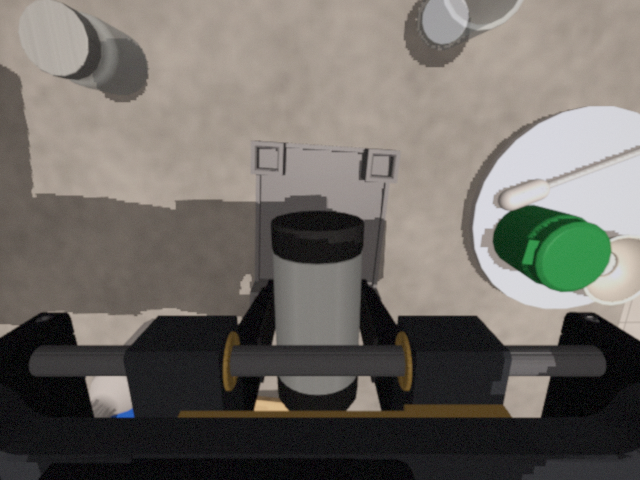

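View pics/s6.png

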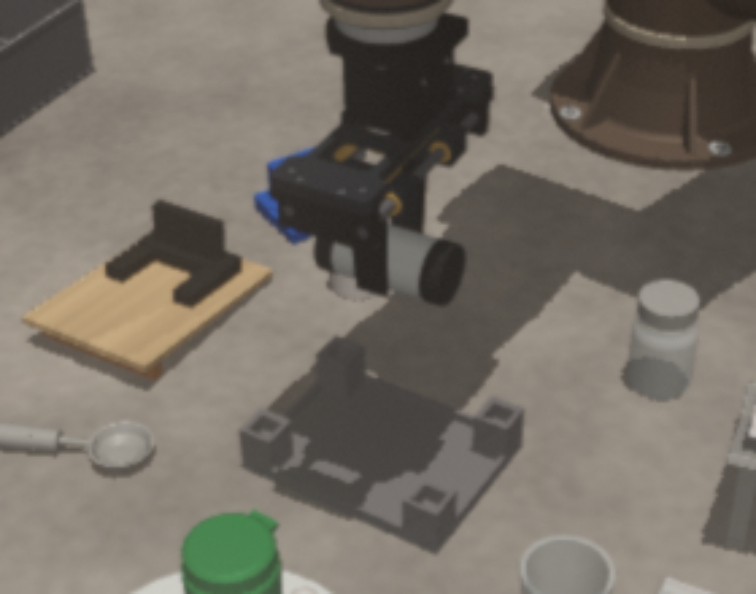

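Run:
```python
from g import *
r=R.from_euler('ZYX',[-.058,-0.105,0]).as_matrix(); print('A',np.array([529.737,-284.12,20])+r@[-57.04,-1.8,0])
r2=R.from_euler('ZYX',[-.046,-0.105,0]).as_matrix()
print('B',np.array([469.6,-284.4,57.6])-r2@[0,-3.7,44], 'A ply', r.T@(np.array([469.6,-284.4,57.6])-[529.7,-284.1,20]))
C=np.array([474,-281.3,14.])
```

```text
A [ 473.002 -282.629   14.022]
B [ 474.377 -280.916   13.842] A ply [-55.71   -3.783  43.679]
```

```bash
cat >> g.py <<'E'
CH=np.array([473.8,-281.7,13.9]); CR=R.from_euler('ZYX',[-.046,-0.105,0]).as_matrix(); CG=axes(-.046,.105)
def inchock(x,y,z): return CH+CR@np.array([x,y,z])
E
python3 - <<'E'
from g import *
show(inchock(83,0,84),CG); print(inchock(83,0,84))
E
```

```text
t 16.13 pos [598.847 -12.741 190.421] rot [-1.573 -0.001 -0.009] j [-0.131  0.499  1.674 -0.002  0.967 -0.12 ] F [ 0.276 -0.614 -2.891] op 0.459
rotvec now [-0.     0.037 -0.104]
shift cm in current axes [ -4.887   8.477 -27.266]  in goal axes [ -4.743   7.975 -27.443]
[ 547.461 -285.091  106.136]
```

move_arm([
  {"tx":-0.6,"ty":0,"tz":-2.5,"rx":0,"ry":0,"rz":0,"grip":20},
  {"tx":-0.6,"ty":0,"tz":-3.7,"rx":0,"ry":0,"rz":0,"grip":20},
  {"tx":-0.6,"ty":0,"tz":-3.7,"rx":0,"ry":0,"rz":0,"grip":20},
  {"tx":-0.6,"ty":0,"tz":-3.7,"rx":0,"ry":0,"rz":0,"grip":20},
  {"tx":-0.6,"ty":0,"tz":-3.7,"rx":0,"ry":0,"rz":0,"grip":20},
  {"tx":-0.6,"ty":0,"tz":-3.7,"rx":0,"ry":0,"rz":0,"grip":20},
  {"tx":-0.6,"ty":0,"tz":-3.7,"rx":0,"ry":0,"rz":0,"grip":20},
  {"tx":-0.6,"ty":0,"tz":-2.5,"rx":0,"ry":0.037,"rz":-0.05,"grip":20},
  {"tx":0,"ty":0,"tz":0,"rx":0,"ry":0,"rz":-0.054,"grip":20},
  {"tx":0,"ty":0,"tz":0,"rx":0,"ry":0,"rz":0,"grip":20},
])

```text
t: 16.97
eef_pos: [546.6, -285.3, 188.6]
tcp_rot: [-1.569, -0.103, -0.05]
ft_force: [1.5, -0.3, -2.1]
opening: 0.454
```

move_arm([
  {"tx":0,"ty":2.5,"tz":0,"rx":0,"ry":0,"rz":0,"grip":20},
  {"tx":0,"ty":2.5,"tz":0,"rx":0,"ry":0,"rz":0,"grip":20},
  {"tx":0,"ty":2,"tz":0,"rx":0,"ry":0,"rz":0,"grip":20},
  {"tx":0,"ty":1,"tz":0,"rx":0,"ry":0,"rz":0,"grip":20},
  {"tx":0,"ty":0,"tz":0,"rx":0,"ry":0,"rz":0,"grip":20},
  {"tx":0,"ty":0,"tz":0,"rx":0,"ry":0,"rz":0,"grip":20},
])

```text
t: 17.47
eef_pos: [557.1, -284.2, 111.1]
tcp_rot: [-1.571, -0.103, -0.046]
ft_force: [0.2, -0.1, -0.5]
opening: 0.46
```

Run:
```python
from g import *
show(inchock(83,0,24),CG)
```

```text
t 17.47 pos [ 557.123 -284.18   111.091] rot [-1.571 -0.103 -0.046] j [-0.599  0.604  1.737  0.083  0.715 -0.614] F [ 0.161 -0.116 -0.473] op 0.46
rotvec now [ 0.     0.    -0.002]
shift cm in current axes [-0.995  6.394 -0.135]  in goal axes [-1.008  6.392 -0.135]
```

move_arm([
  {"tx":-0.5,"ty":1.5,"tz":-0.1,"rx":0,"ry":0,"rz":0,"grip":20},
  {"tx":-0.5,"ty":1.6,"tz":0,"rx":0,"ry":0,"rz":0,"grip":20},
  {"tx":0,"ty":1.5,"tz":0,"rx":0,"ry":0,"rz":0,"grip":20},
  {"tx":0,"ty":1,"tz":0,"rx":0,"ry":0,"rz":0,"grip":20},
  {"tx":0,"ty":0,"tz":0,"rx":0,"ry":0,"rz":0,"grip":20},
  {"tx":0,"ty":0,"tz":0,"rx":0,"ry":0,"rz":0,"grip":20},
])

```text
t: 17.97
eef_pos: [553.3, -285.7, 55.5]
tcp_rot: [-1.572, -0.105, -0.046]
ft_force: [0.0, 0.3, -3.0]
opening: 0.455
```

Run:
```python
from g import *
show(inchock(83,0,24),CG)
p,d=env.read_camera('scene'); cv2.imwrite('pics/s7.png',cv2.resize(p[150:330,150:390],None,fx=3.3,fy=3.3,interpolation=cv2.INTER_CUBIC))
```

```text
t 17.97 pos [ 553.279 -285.696   55.476] rot [-1.572 -0.105 -0.046] j [-0.605  0.68   1.779  0.098  0.595 -0.637] F [ 0.016  0.257 -2.986] op 0.455
rotvec now [ 0.001 -0.     0.   ]
shift cm in current axes [-0.05   0.901  0.035]  in goal axes [-0.05   0.901  0.034]
```

View pics/s7.png

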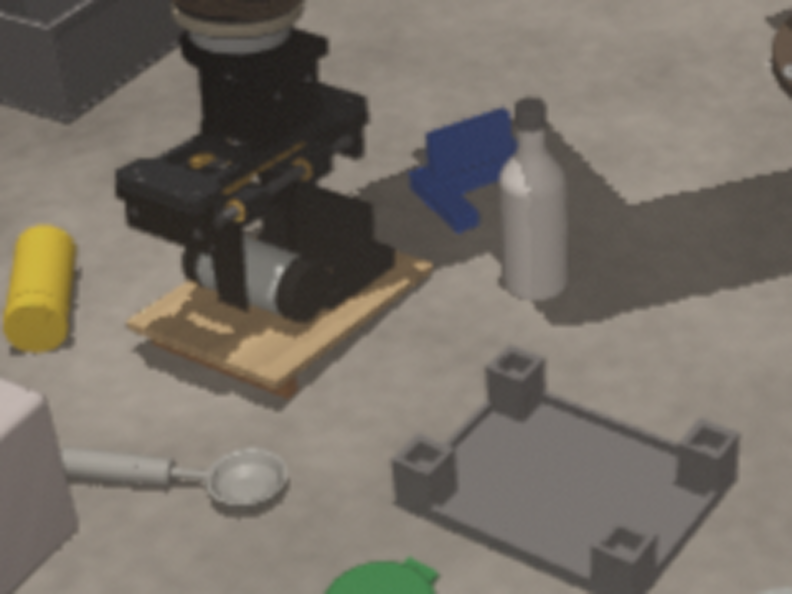

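move_arm([
  {"tx":0,"ty":0.4,"tz":0,"rx":0,"ry":0,"rz":0,"grip":20},
  {"tx":0,"ty":0.3,"tz":0,"rx":0,"ry":0,"rz":0,"grip":20},
  {"tx":0,"ty":0,"tz":0,"rx":0,"ry":0,"rz":0,"grip":20},
  {"tx":0,"ty":0,"tz":0,"rx":0,"ry":0,"rz":0,"grip":20},
])

```text
t: 18.35
eef_pos: [554.2, -286.1, 49.5]
tcp_rot: [-1.573, -0.107, -0.046]
ft_force: [-2.8, 0.7, 8.6]
opening: 0.459
```

move_arm([
  {"tx":0,"ty":0.1,"tz":0,"rx":0,"ry":0,"rz":0,"grip":20},
  {"tx":0,"ty":0,"tz":0,"rx":0,"ry":0,"rz":0,"grip":20},
])

```text
t: 18.52
eef_pos: [554.2, -286.1, 49.4]
tcp_rot: [-1.573, -0.107, -0.046]
ft_force: [-6.8, 3.0, 19.6]
opening: 0.454
```

move_arm([
  {"tx":0,"ty":0.1,"tz":0,"rx":0,"ry":0,"rz":0,"grip":20},
  {"tx":0,"ty":0,"tz":0,"rx":0,"ry":0,"rz":0,"grip":20},
])

```text
t: 18.68
eef_pos: [554.3, -286.1, 49.3]
tcp_rot: [-1.573, -0.107, -0.046]
ft_force: [-10.5, 3.9, 29.6]
opening: 0.453
```

move_arm([
  {"tx":0,"ty":-0.2,"tz":0,"rx":0,"ry":0,"rz":0,"grip":20},
  {"tx":-0.1,"ty":0,"tz":0,"rx":0,"ry":0,"rz":0,"grip":20},
  {"tx":-0.1,"ty":0,"tz":0,"rx":0,"ry":0,"rz":0,"grip":20},
  {"tx":0,"ty":0,"tz":0,"rx":0,"ry":0,"rz":0,"grip":20},
  {"tx":0,"ty":0,"tz":0,"rx":0,"ry":0,"rz":0,"grip":20},
])

```text
t: 19.1
eef_pos: [553.3, -286.1, 49.3]
tcp_rot: [-1.574, -0.109, -0.046]
ft_force: [3.7, 3.5, 11.6]
opening: 0.456
```

Run:
```python
from g import *
show(inchock(83,0,24),CG)
```

```text
t 19.1 pos [ 553.255 -286.114   49.349] rot [-1.574 -0.109 -0.046] j [-0.606  0.689  1.784  0.102  0.577 -0.642] F [ 3.665  3.505 11.598] op 0.456
rotvec now [ 0.003 -0.     0.004]
shift cm in current axes [0.014 0.291 0.076]  in goal axes [0.015 0.291 0.076]
```

move_arm([
  {"tx":0,"ty":0,"tz":0,"rx":0,"ry":0,"rz":0,"grip":47},
  {"tx":0,"ty":0,"tz":0,"rx":0,"ry":0,"rz":0,"grip":49},
  {"tx":0,"ty":0,"tz":0,"rx":0,"ry":0,"rz":0,"grip":51},
  {"tx":0,"ty":0,"tz":0,"rx":0,"ry":0,"rz":0,"grip":53},
  {"tx":0,"ty":0,"tz":0,"rx":0,"ry":0,"rz":0,"grip":56},
  {"tx":0,"ty":0,"tz":0,"rx":0,"ry":0,"rz":0,"grip":60},
  {"tx":0,"ty":0,"tz":0,"rx":0,"ry":0,"rz":0,"grip":65},
  {"tx":0,"ty":0,"tz":0,"rx":0,"ry":0,"rz":0,"grip":70},
])

```text
t: 19.77
eef_pos: [551.6, -285.6, 47.6]
tcp_rot: [-1.572, -0.105, -0.046]
ft_force: [-0.8, -0.3, -0.8]
opening: 0.664
```

Run:
```python
from g import *
show(inchock(83,0,24),CG)
p,d=env.read_camera('scene'); cv2.imwrite('pics/s8.png',cv2.resize(p[150:330,150:390],None,fx=3.3,fy=3.3,interpolation=cv2.INTER_CUBIC))
```

```text
t 19.77 pos [ 551.639 -285.624   47.638] rot [-1.572 -0.105 -0.046] j [-0.607  0.69   1.786  0.101  0.578 -0.642] F [-0.773 -0.33  -0.758] op 0.664
rotvec now [ 0.001 -0.    -0.   ]
shift cm in current axes [0.196 0.138 0.034]  in goal axes [0.196 0.138 0.034]
```

View pics/s8.png

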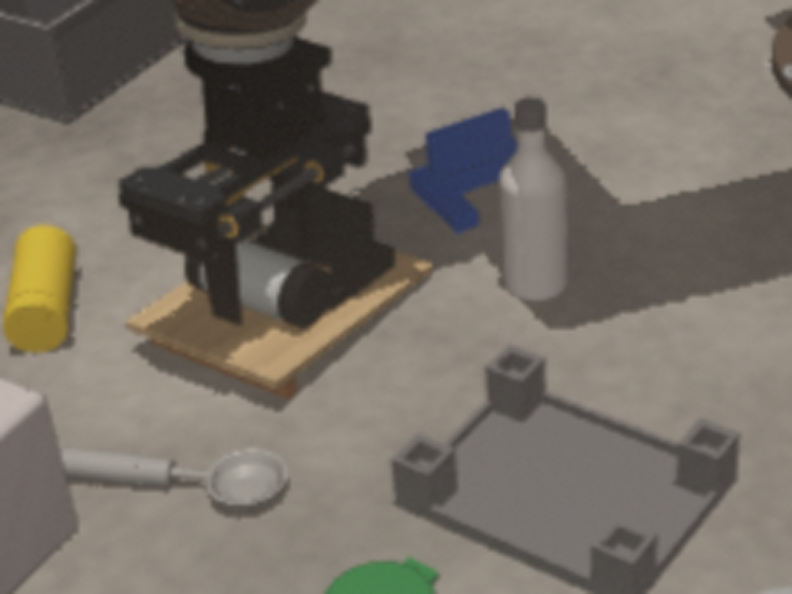

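Released and it stays. Retreat along the normal and then check.

move_arm([
  {"tx":0,"ty":-1,"tz":0,"rx":0,"ry":0,"rz":0,"grip":70},
  {"tx":0,"ty":-2,"tz":0,"rx":0,"ry":0,"rz":0,"grip":70},
  {"tx":0,"ty":-3,"tz":0,"rx":0,"ry":0,"rz":0,"grip":70},
  {"tx":0,"ty":-3.5,"tz":0,"rx":0,"ry":0,"rz":0,"grip":70},
  {"tx":0,"ty":-3.5,"tz":0,"rx":0,"ry":0,"rz":0,"grip":70},
  {"tx":0,"ty":-3.5,"tz":0,"rx":0,"ry":0,"rz":0,"grip":70},
  {"tx":0,"ty":-3.0,"tz":0,"rx":0,"ry":0,"rz":0,"grip":70},
  {"tx":0,"ty":0,"tz":0,"rx":0,"ry":0,"rz":0,"grip":70},
  {"tx":0,"ty":0,"tz":0,"rx":0,"ry":0,"rz":0,"grip":70},
])

```text
t: 20.57
eef_pos: [531.4, -284.6, 244.0]
tcp_rot: [-1.574, -0.108, -0.046]
ft_force: [-0.8, -0.3, 0.0]
opening: 0.703
```

```bash
cat > ck.py <<'E'
from ply import *
def check(n,fn):
    c=env.calibration(n); p,d=env.read_camera(n); w=cloud(d,c)
    x,e=ply(w,p); print(x,e)
    x=np.array([x[0],x[1],x[2]])
    q=(w-np.array([x[0],x[1],20]))@R.from_euler('ZYX',[x[2],-0.105,0]).as_matrix()
    m=np.all((q>[-120,-70,4])&(q<[90,70,60]),-1); Q=q[m]
    tubeb=lambda v:None
    def res(v):
        a=sdf((Q-[v[0],v[1],0])@R.from_euler('z',v[2]).as_matrix(),chock)
        ax=np.array([-np.sin(v[5]),np.cos(v[5]),0]); dd=Q-[v[3],v[4],22]; s=dd@ax
        rad=np.linalg.norm(dd-s[:,None]*ax,axis=1); k=np.stack([rad-22,abs(s)-48],1)
        b=np.linalg.norm(np.maximum(k,0),axis=1)+np.minimum(k.max(1),0)
        return np.minimum(a,b)
    s=least_squares(res,[-56,0,0,26,0,0],loss='soft_l1',f_scale=1,x_scale=[5,5,.1,5,5,.1]); v=s.x
    print('chock',v[:3],'tube',v[3:],'rms',np.sqrt(np.mean(s.fun**2)),len(Q))
    print('tube in chock',R.from_euler('z',-v[2]).as_matrix()[:2,:2]@(v[3:5]-v[:2]))
    cv2.imwrite(fn,p)
E
python3 - <<'E'
from ck import *
show(None)
check('wrist','pics/w9.png')
check('scene','pics/s9.png')
E
```

```text
t 20.57 pos [ 531.366 -284.629  244.038] rot [-1.574 -0.108 -0.046] j [-0.625  0.415  1.666  0.069  0.969 -0.615] F [-0.794 -0.255  0.014] op 0.703
plane [  0.099  -0.008 -34.207] z at c 20.5979814961212 rect ((528.7807006835938, -282.9842529296875), (129.2724609375, 178.19097900390625), 87.02313232421875) 10502
[ 528.014 -283.753   -0.059] 1.9731955769956249
chock [-54.92   -1.417   0.014] tube [25.551 -1.299  0.013] rms 0.7281414615052285 8011
tube in chock [80.465 -0.978]
plane [  0.083  -0.018 -29.623] z at c 19.606585955129294 rect ((530.7103271484375, -279.01220703125), (131.29104614257812, 182.85948181152344), 86.3670654296875) 1401
[ 530.928 -280.975   -0.049] 2.266208728463858
chock [-57.53   -1.263   0.001] tube [22.483 -2.069  0.003] rms 1.5255062967038082 1605
tube in chock [80.012 -0.858]
```

View pics/w9.png

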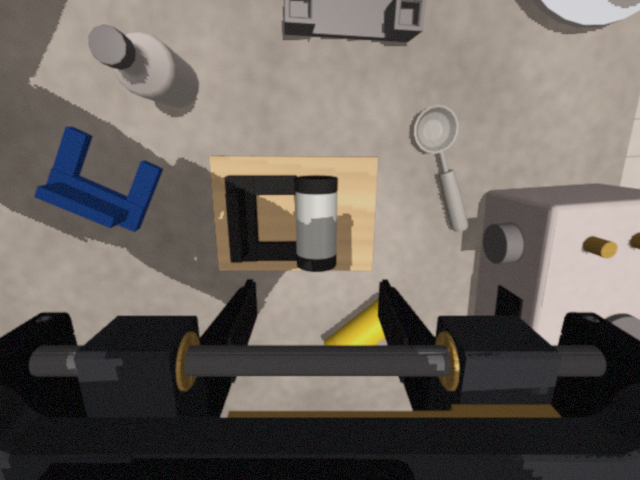

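move_arm([
  {"tx":0,"ty":0,"tz":0,"rx":0,"ry":0,"rz":0.107,"grip":70},
  {"tx":0,"ty":0,"tz":0,"rx":0,"ry":-0.1,"rz":0,"grip":70},
  {"tx":0,"ty":0,"tz":0,"rx":0,"ry":-0.09,"rz":0,"grip":70},
  {"tx":0,"ty":0,"tz":0,"rx":0,"ry":0,"rz":0,"grip":70},
])

```text
t: 21.0
eef_pos: [531.1, -284.2, 239.9]
tcp_rot: [-1.569, 0.004, 0.148]
ft_force: [0.6, -0.4, 0.3]
opening: 0.699
```

Run:
```python
from g import *
show([470,250,260],axes(.145))
```

```text
t 21.0 pos [ 531.13  -284.173  239.936] rot [-1.569  0.004  0.148] j [-0.6    0.454  1.606 -0.002  1.086 -0.747] F [ 0.582 -0.44   0.343] op 0.699
rotvec now [-0.001  0.003 -0.004]
shift cm in current axes [ 1.813 -1.937 53.738]  in goal axes [ 1.67  -2.006 53.74 ]
```

move_arm([
  {"tx":0.1,"ty":-0.2,"tz":3.8,"rx":0,"ry":0,"rz":0,"grip":70},
  {"tx":0.1,"ty":-0.2,"tz":3.8,"rx":0,"ry":0,"rz":0,"grip":70},
  {"tx":0.1,"ty":-0.2,"tz":3.8,"rx":0,"ry":0,"rz":0,"grip":70},
  {"tx":0.1,"ty":-0.2,"tz":3.8,"rx":0,"ry":0,"rz":0,"grip":70},
  {"tx":0.1,"ty":-0.2,"tz":3.8,"rx":0,"ry":0,"rz":0,"grip":70},
  {"tx":0.1,"ty":-0.2,"tz":3.8,"rx":0,"ry":0,"rz":0,"grip":70},
  {"tx":0.1,"ty":-0.2,"tz":3.8,"rx":0,"ry":0,"rz":0,"grip":70},
  {"tx":0.1,"ty":-0.2,"tz":3.8,"rx":0,"ry":0,"rz":0,"grip":70},
  {"tx":0.1,"ty":-0.2,"tz":3.8,"rx":0,"ry":0,"rz":0,"grip":70},
  {"tx":0.1,"ty":-0.2,"tz":3.8,"rx":0,"ry":0,"rz":0,"grip":70},
])

```text
t: 21.83
eef_pos: [486.0, 94.7, 260.8]
tcp_rot: [-1.571, 0.004, 0.14]
ft_force: [1.0, 0.2, 0.3]
opening: 0.697
```

move_arm([
  {"tx":0.2,"ty":0,"tz":3.8,"rx":0,"ry":0,"rz":0,"grip":70},
  {"tx":0.2,"ty":0,"tz":3.8,"rx":0,"ry":0,"rz":0,"grip":70},
  {"tx":0.2,"ty":0,"tz":3.8,"rx":0,"ry":0,"rz":0,"grip":70},
  {"tx":0.2,"ty":0,"tz":3.8,"rx":0,"ry":0,"rz":0,"grip":70},
  {"tx":0,"ty":0,"tz":0,"rx":0,"ry":0,"rz":0,"grip":70},
  {"tx":0,"ty":0,"tz":0,"rx":0,"ry":0,"rz":0,"grip":70},
])

```text
t: 22.33
eef_pos: [472.2, 246.1, 260.3]
tcp_rot: [-1.572, 0.004, 0.144]
ft_force: [0.0, 0.4, -0.7]
opening: 0.701
```

Run:
```python
from ov import *
from g import *
fs=lambda x:(R.from_euler('ZYX',[x[2],-np.radians(30),0]).as_matrix(),np.array([x[0],x[1],55]))
show(None)
c=env.calibration('wrist'); p,d=env.read_camera('wrist'); w=cloud(d,c)
P=w[np.all((w>[380,180,20])&(w<[620,430,180]),-1)]
x,e=fit(P,tray+standboard,fs,[503.5,315.7,.145],1); print(x,e,len(P))
f2=lambda x:(R.from_euler('ZYX',[x[2],-x[4],0]).as_matrix(),np.array([x[0],x[1],x[3]*100]))
r,t=fs(x); q=(P-t)@r; k=(q[:,2]>14)&(abs(q[:,0])<64)&(abs(q[:,1])<84)
y,e=fit(P[k],tray,f2,[*x,.55,.52],1); print(y,e,k.sum())
r,t=f2(y); print('bar centre',t+r@[0,0,55])
draw(p,c,tray,*fs(x),0,1,(0,0,255)); draw(p,c,standboard,*fs(x),0,1,(255,0,0))
cv2.imwrite('pics/w10.png',p)
```

```text
t 22.33 pos [472.225 246.087 260.274] rot [-1.572  0.004  0.144] j [ 0.356  0.333  1.748 -0.     1.065  0.212] F [ 0.02   0.442 -0.728] op 0.701
[501.431 315.951   0.148] 0.8365378414658562 29834
[501.624 315.983   0.148   0.552   0.524] 0.7004530426795017 23543
bar centre [474.381 311.935 102.769]
```

View pics/w10.png

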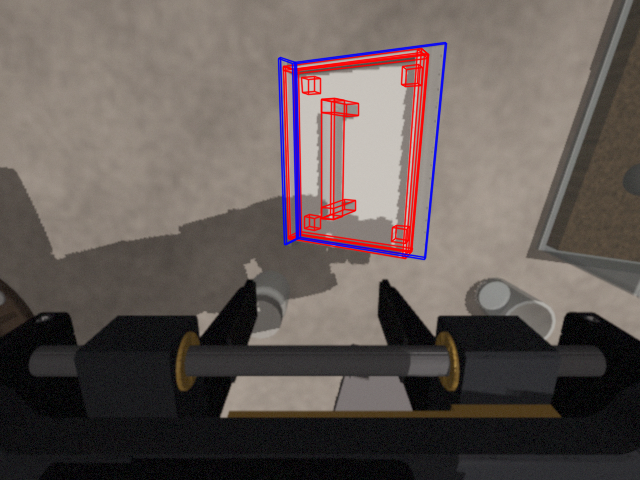

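```bash
cat >> g.py <<'E'
TO=np.array([501.6,316,55.1]); TR=R.from_euler('ZYX',[.148,-.524,0]).as_matrix(); TG=axes(.148,.524)
def intray(x,y,z): return TO+TR@np.array([x,y,z])
E
python3 - <<'E'
from g import *
print(intray(0,0,155)); show(intray(0,0,155),TG)
E
```

```text
[424.894 304.564 189.303]
t 22.38 pos [472.53  244.902 260.429] rot [-1.572  0.004  0.143] j [ 0.354  0.332  1.748 -0.     1.065  0.211] F [ 1.425 -0.215 -0.437] op 0.699
rotvec now [ 0.002 -0.005 -0.528]
shift cm in current axes [-3.837  7.121  6.592]  in goal axes [-6.876  4.241  6.603]
```

move_arm([
  {"tx":0,"ty":0,"tz":0,"rx":0,"ry":0,"rz":-0.106,"grip":50},
  {"tx":0,"ty":0,"tz":0,"rx":0,"ry":0,"rz":-0.106,"grip":50},
  {"tx":0,"ty":0,"tz":0,"rx":0,"ry":0,"rz":-0.106,"grip":50},
  {"tx":0,"ty":0,"tz":0,"rx":0,"ry":0,"rz":-0.106,"grip":50},
  {"tx":0,"ty":0,"tz":0,"rx":0,"ry":0,"rz":-0.104,"grip":50},
  {"tx":-2.3,"ty":1.4,"tz":2.2,"rx":0,"ry":0,"rz":0,"grip":50},
  {"tx":-2.3,"ty":1.4,"tz":2.2,"rx":0,"ry":0,"rz":0,"grip":50},
  {"tx":-2.3,"ty":1.4,"tz":2.2,"rx":0,"ry":0,"rz":0,"grip":50},
  {"tx":0,"ty":0,"tz":0,"rx":0,"ry":0,"rz":0,"grip":50},
])

```text
t: 23.13
eef_pos: [430.9, 295.1, 197.4]
tcp_rot: [-1.574, -0.522, 0.14]
ft_force: [-0.4, 0.4, 0.3]
opening: 0.497
```

Run:
```python
from ov import *
from g import *
show(intray(0,0,55),TG)
fs=lambda x:(R.from_euler('ZYX',[x[2],-np.radians(30),0]).as_matrix(),np.array([x[0],x[1],55]))
c=env.calibration('wrist'); p,d=env.read_camera('wrist'); w=cloud(d,c)
P=w[np.all((w>[380,180,20])&(w<[620,430,180]),-1)]
r,t=fs([501.6,316,.148]); q=(P-t)@r; k=(q[:,2]>14)&(abs(q[:,0])<64)&(abs(q[:,1])<84)&(q[:,2]<66)
f2=lambda x:(R.from_euler('ZYX',[x[2],-x[4],0]).as_matrix(),np.array([x[0],x[1],x[3]*100]))
y,e=fit(P[k],tray,f2,[501.6,316,.148,.55,.52],1); print(y,e,k.sum())
cv2.imwrite('pics/w11.png',p)
```

```text
t 23.13 pos [430.852 295.107 197.352] rot [-1.574 -0.522  0.14 ] j [ 0.578  0.301  2.133 -0.77   0.313  1.131] F [-0.417  0.409  0.305] op 0.497
rotvec now [ 0.007 -0.007 -0.002]
shift cm in current axes [-0.776 10.466  1.09 ]  in goal axes [-0.792 10.472  1.023]
[501.258 316.692   0.148   0.552   0.523] 0.7092531417192804 28210
```

View pics/w11.png

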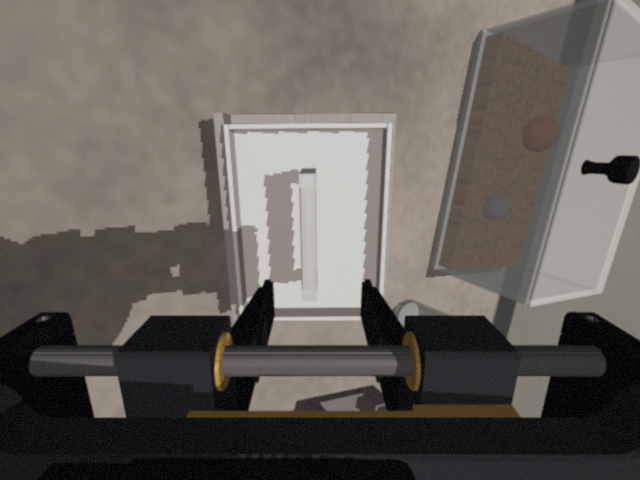

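```bash
cat > kin.py <<'E'
from g import *
D=[([173.7,600.14,233.03],[-1.5707,.0012,1.289],[1.18338,.4916,1.55946,0,1.0917,-.1056]),
([312.666,265.813,233.672],[-1.571,0,-.371],[.543,.185,2.049,0,.907,.914]),
([430.837,-21.304,177.623],[-1.572,.003,-.374],[-.203,.301,2.077,-.001,.767,.172]),
([429.678,-16.542,225.132],[-1.571,.001,-.371],[-.192,.226,2.02,0,.897,.179]),
([464.161,-281.147,222.937],[-1.571,.105,3.091],[-.696,.356,1.83,.082,.873,2.446]),
([469.491,-284.283,58.154],[-1.569,.106,3.096],[-.694,.607,1.962,.133,.49,2.379]),
([454.44,-226.394,230.316],[-1.566,.111,3.097],[-.621,.294,1.906,.075,.847,2.518]),
([599.735,-13.07,31.21],[-1.573,-.002,-.009],[-.131,.716,1.786,-.003,.638,-.119]),
([531.13,-284.173,239.936],[-1.569,.004,.148],[-.6,.454,1.606,-.002,1.086,-.747]),
([557.123,-284.18,111.091],[-1.571,-.103,-.046],[-.599,.604,1.737,.083,.715,-.614]),
([472.53,244.9,260.43],[-1.572,.004,.143],[.354,.332,1.748,0,1.065,.211]),
([430.852,295.107,197.352],[-1.574,-.522,.14],[.578,.301,2.133,-.77,.313,1.131])]
Y=lambda a:R.from_euler('y',a).as_matrix(); Z=lambda a:R.from_euler('z',a).as_matrix()
# arm: z1(q1), y(q2), y(q3), z(s4*q4), y(q5), z(s6*q6); then tool mapping
M0=np.array([[1,0,0],[0,0,1],[0,-1,0]]).T.astype(float)
def fk(q,p,s4,s6,M):
    h,r0,y0,a,b,e,L=p
    R1=Z(q[0]); R2=R1@Y(q[1]); R3=R2@Y(q[2]); R4=R3@Z(s4*q[3]); R5=R4@Y(q[4]); R6=R5@Z(s6*q[5])
    t=R1@[r0,y0,h]+R2@[0,0,a]+R3@[e,0,b]+R6@[0,0,L]
    return t,R6@M
def findM(s4,s6):
    # R6*M = Rtool ; estimate M
    Ms=[]
    for pos,rpy,q in D:
        _,R6=fk(q,np.zeros(7),s4,s6,np.eye(3)); Ms.append(R6.T@R.from_euler('xyz',rpy).as_matrix())
    m=R.from_matrix(Ms).mean().as_matrix(); e=[np.linalg.norm(R.from_matrix(m.T@x).as_rotvec()) for x in Ms]
    return m,max(e)
best=min(((s4,s6)+findM(s4,s6) for s4 in(1,-1) for s6 in(1,-1)),key=lambda t:t[3])
S4,S6,M,err=best
sol=least_squares(lambda p:np.concatenate([fk(q,p,S4,S6,M)[0]-np.array(pos) for pos,_,q in D]),[300,50,60,400,400,0,200])
p=sol.x
def ik(pos,Rg,q0):
    def f(q):
        t,r=fk(q,p,S4,S6,M); return np.r_[(t-pos)/100,R.from_matrix(r.T@Rg).as_rotvec()]
    s=least_squares(f,q0,bounds=([-3.1,-.84,.05,-6,-3,-6],[3.1,2.19,2.79,6,3,6])); return s.x,np.abs(s.fun).max()
if __name__=='__main__':
    print(S4,S6,err); print(M); print(p,np.abs(sol.fun).max())
    q=D[-1][2]
    for z in (150,120,100,80,65,55): q,e=ik(intray(0,0,z),TG,q); print(z,q,e)
E
python3 kin.py
```

```text
1 1 0.000789035178282511
[[-1. -0.  0.]
 [ 0. -0.  1.]
 [-0.  1.  0.]]
[196.333  -0.209  65.925 587.026 411.134  43.128 252.629] 0.3189550273336863
150 [ 0.599  0.328  2.141 -0.861  0.291  1.236] 1.9619022324117173e-13
120 [ 0.584  0.39   2.14  -1.035  0.248  1.404] 5.2141331252641974e-11
100 [ 0.574  0.432  2.137 -1.176  0.225  1.541] 4.018829713459127e-13
80 [ 0.564  0.474  2.132 -1.335  0.209  1.695] 5.513811629498377e-13
65 [ 0.558  0.505  2.126 -1.46   0.202  1.817] 3.4106051316484808e-15
55 [ 0.553  0.526  2.122 -1.545  0.198  1.9  ] 2.0435493297554786e-10
```

```bash
cat > k2.py <<'E'
from kin import *
X=lambda a:R.from_euler('x',a).as_matrix()
if __name__=='__main__':
  BR=R.from_euler('ZYX',[-.073,0,0]).as_matrix(); BO=np.array([602.6,-19.3,0])
  for g in (.25,.3,.35,.4,.45,-.3,-.4):
    q=np.array(D[-1][2]); q[3]*=.1
    print('g',g, 'tool dir',(TG@X(g))[:,1])
    for z in (155,120,100,80,55): q,e=ik(intray(0,0,z),TG@X(g),q); print(z,q,round(e,5))
    q,e=ik(BO+[0,0,28+55+100],axes(-.073)@X(g),[0,.5,1.7,0,1,0]); print('base hi',q,e)
    q,e=ik(BO+[0,0,28+55],axes(-.073)@X(g),q); print('base',q,e)
E
python3 k2.py
```

```text
g 0.25 tool dir [ 0.443  0.316 -0.839]
155 [ 0.45   0.295  2.212  0.955  0.113 -0.69 ] 0.0
120 [ 0.437  0.375  2.21   1.676  0.1   -1.425] 0.0
100 [ 0.43   0.42   2.205  2.026  0.115 -1.784] 0.0
80 [ 0.424  0.465  2.199  2.26   0.138 -2.025] 0.0
55 [ 0.416  0.52   2.187  2.438  0.172 -2.213] 0.0
base hi [-0.245  0.523  1.677  0.293  1.005 -0.338] 2.3894779786347553e-12
base [-0.245  0.654  1.755  0.345  0.807 -0.421] 5.391896378972501e-10
g 0.3 tool dir [ 0.429  0.363 -0.827]
155 [ 0.418  0.297  2.224 -1.835 -0.164  2.075] 0.0
120 [ 0.406  0.377  2.221 -1.377 -0.168  1.601] 0.0
100 [ 0.4    0.423  2.216 -1.167 -0.183  1.382] 0.0
80 [ 0.394  0.468  2.209 -1.006 -0.203  1.212] 0.0
55 [ 0.387  0.524  2.197 -0.861 -0.232  1.057] 0.0
base hi [-0.265  0.529  1.678  0.347  1.022 -0.388] 5.646825229632668e-12
base [-0.265  0.66   1.754  0.405  0.829 -0.483] 1.9895196601282807e-15
g 0.35 tool dir [ 0.414  0.408 -0.813]
155 [ 0.386  0.3    2.234 -1.67  -0.226  1.884] 0.0
120 [ 0.375  0.382  2.231 -1.35  -0.236  1.546] 0.0
100 [ 0.37   0.428  2.225 -1.201 -0.251  1.387] 0.0
80 [ 0.364  0.474  2
[... 1299 characters left out ...]
551] 0.0
80 [ 0.701  0.537  2.024 -1.12   0.592  1.596] 0.0
55 [ 0.688  0.584  2.014 -1.178  0.57   1.653] 0.0
base hi [-0.018  0.536  1.663 -0.36   0.99   0.262] 1.4210854715202005e-15
base [-0.018  0.666  1.738 -0.423  0.8    0.362] 1.1368683772161603e-15
g -0.4 tool dir [ 0.513 -0.317 -0.797]
155 [ 0.78   0.429  1.999 -0.956  0.8    1.461] 0.0
120 [ 0.759  0.493  1.996 -1.015  0.756  1.522] 0.0
100 [ 0.747  0.53   1.991 -1.051  0.734  1.558] 0.0
80 [ 0.736  0.567  1.984 -1.086  0.714  1.593] 0.0
55 [ 0.723  0.613  1.973 -1.131  0.692  1.637] 0.0
base hi [ 0.021  0.552  1.66  -0.471  1.022  0.362] 9.092054988416248e-13
base [ 0.021  0.683  1.732 -0.545  0.845  0.485] 1.4210854715202005e-15
```

```bash
cat > k3.py <<'E'
from k2 import *
def ikb(pos,Rg,q0):
    def f(q):
        t,r=fk(q,p,S4,S6,M); return np.r_[(t-pos)/100,R.from_matrix(r.T@Rg).as_rotvec()]
    s=least_squares(f,q0,bounds=([-3.1,-.84,.05,-1.13,.06,-2.69],[3.1,2.19,2.79,4.28,2.93,2.69])); return s.x,np.abs(s.fun).max()
def path(q,pos0,R0,pos1,R1,n,every=1):
    rv=R.from_matrix(R0.T@R1).as_rotvec(); mx=0
    for i in range(1,n+1):
        a=i/n; q1,e=ikb(pos0+(pos1-pos0)*a,R0@R.from_rotvec(rv*a).as_matrix(),q); mx=max(mx,(np.abs(q1-q)*12/np.array([2.22,2.22,2.79,3.14,3.14,3.14])).max()); q=q1
        if i%every==0: print(i,q,round(e,5))
    print('max speed frac at 1 row/step',mx); return q
E
python3 - <<'E'
from k3 import *
s=env.state(); q=s['joints']; P0=s['eef_pos']; R0=R.from_euler('xyz',s['tcp_rot']).as_matrix()
for up in (0,60):
    print('up',up)
    P1=P0+[0,0,up]; qq=path(q,P0,R0,P1,R0,2)
    qq=path(qq,P1,R0,P1,TG@X(.4),5)
    qq=path(qq,P1,TG@X(.4),intray(0,0,155),TG@X(.4),3)
    qq=path(qq,intray(0,0,155),TG@X(.4),intray(0,0,55),TG@X(.4),5)
E
```

```text
up 0
1 [ 0.576  0.299  2.131 -0.76   0.314  1.115] 0.0
2 [ 0.576  0.299  2.131 -0.76   0.314  1.115] 0.0
max speed frac at 1 row/step 0.007477070952343612
1 [ 0.529  0.287  2.155 -0.567  0.217  0.889] 0.0
2 [ 0.479  0.28   2.177 -0.093  0.142  0.38 ] 0.0
3 [ 0.428  0.277  2.197  0.729  0.139 -0.48 ] 0.0
4 [ 0.375  0.28   2.215  1.232  0.212 -1.023] 0.0
5 [ 0.323  0.288  2.23   1.433  0.312 -1.267] 0.0
max speed frac at 1 row/step 3.2866772626698064
1 [ 0.333  0.294  2.235  1.472  0.304 -1.3  ] 0.0
2 [ 0.343  0.3    2.24   1.513  0.298 -1.334] 0.0
3 [ 0.354  0.306  2.244  1.556  0.291 -1.37 ] 0.0
max speed frac at 1 row/step 0.16428190762331318
1 [ 0.348  0.353  2.242  1.7    0.297 -1.525] 0.0
2 [ 0.343  0.4    2.238  1.829  0.308 -1.664] 0.0
3 [ 0.338  0.446  2.232  1.939  0.322 -1.785] 0.0
4 [ 0.334  0.492  2.223  2.032  0.339 -1.887] 0.0
5 [ 0.329  0.537  2.212  2.109  0.357 -1.973] 0.0
max speed frac at 1 row/step 0.5932696014919661
up 60
1 [ 0.576  0.249  2.094 -0.607  0.382  0.953] 0.0
2 [ 0.576  0.203  2.054 -0.505  0.455  0.841] 0.0
max speed frac at 1 row/step 0.6274036716737955
1 [ 0.529  0.188  2.077 -0.318  0.378  0.63 ] 0.0
2 [ 0.479  0.177  2.098 -0.041  0.322  0.327] 0.0
3 [ 0.428  0.172  2.118  0.315  0.302 -0.058] 0.0
4 [ 0.375  0.171  2.137  0.671  0.325 -0.443] 0.0
5 [ 0.323  0.176  2.153  0.943  0.385 -0.748] 0.0
max speed frac at 1 row/step 1.4727804197644818
1 [ 0.333  0.216  2.186  1.104  0.341 -0.912] 0.0
2 [ 0.343  0.259  2.216  1.31   0.308 -1.121] 0.0
3 [ 0.354  0.306  2.244  1.556  0.291 -1.37 ] 0.0
max speed frac at 1 row/step 0.9519620447506503
1 [ 0.348  0.353  2.242  1.7    0.297 -1.525] 0.0
2 [ 0.343  0.4    2.238  1.829  0.308 -1.664] 0.0
3 [ 0.338  0.446  2.232  1.939  0.322 -1.785] 0.0
4 [ 0.334  0.492  2.223  2.032  0.339 -1.887] 0.0
5 [ 0.329  0.537  2.212  2.109  0.357 -1.973] 0.0
max speed frac at 1 row/step 0.5932696014938855
```

move_arm([
  {"tx":1.5,"ty":-2.6,"tz":0,"rx":0,"ry":0,"rz":0,"grip":50},
  {"tx":1.5,"ty":-2.6,"tz":0,"rx":0,"ry":0,"rz":0,"grip":50},
  {"tx":0,"ty":0,"tz":0,"rx":0.03,"ry":0,"rz":0,"grip":50},
  {"tx":0,"ty":0,"tz":0,"rx":0.03,"ry":0,"rz":0,"grip":50},
  {"tx":0,"ty":0,"tz":0,"rx":0.03,"ry":0,"rz":0,"grip":50},
  {"tx":0,"ty":0,"tz":0,"rx":0.03,"ry":0,"rz":0,"grip":50},
  {"tx":0,"ty":0,"tz":0,"rx":0.03,"ry":0,"rz":0,"grip":50},
  {"tx":0,"ty":0,"tz":0,"rx":0.03,"ry":0,"rz":0,"grip":50},
  {"tx":0,"ty":0,"tz":0,"rx":0.03,"ry":0,"rz":0,"grip":50},
  {"tx":0,"ty":0,"tz":0,"rx":0.03,"ry":0,"rz":0,"grip":50},
])

```text
t: 24.02
eef_pos: [433.8, 294.4, 261.7]
tcp_rot: [-1.331, -0.529, 0.141]
ft_force: [0.9, -0.1, 0.5]
opening: 0.501
```

move_arm([
  {"tx":0,"ty":0,"tz":0,"rx":0.03,"ry":0,"rz":0,"grip":50},
  {"tx":0,"ty":0,"tz":0,"rx":0.03,"ry":0,"rz":0,"grip":50},
  {"tx":0,"ty":0,"tz":0,"rx":0.03,"ry":0,"rz":0,"grip":50},
  {"tx":0,"ty":0,"tz":0,"rx":0.03,"ry":0,"rz":0,"grip":50},
  {"tx":0,"ty":0,"tz":0,"rx":0.03,"ry":0,"rz":0,"grip":50},
  {"tx":0,"ty":0,"tz":0,"rx":0,"ry":0,"rz":0,"grip":50},
  {"tx":0,"ty":0,"tz":0,"rx":0,"ry":0,"rz":0,"grip":50},
])

```text
t: 24.6
eef_pos: [433.7, 294.4, 261.2]
tcp_rot: [-1.184, -0.528, 0.141]
ft_force: [0.6, 0.8, -0.2]
opening: 0.499
```

Run:
```python
from k2 import *
show(intray(0,0,155),TG@X(.4))
```

```text
t 24.6 pos [433.689 294.354 261.175] rot [-1.184 -0.528  0.141] j [ 0.331  0.172  2.148  0.896  0.37  -0.691] F [ 0.555  0.753 -0.217] op 0.499
rotvec now [ 0.017 -0.004  0.006]
shift cm in current axes [-4.248  5.839 -1.155]  in goal axes [-4.219  5.844 -1.234]
```

move_arm([
  {"tx":0,"ty":0,"tz":0,"rx":0.017,"ry":-0.004,"rz":0.006,"grip":50},
  {"tx":-0.8,"ty":1.1,"tz":-0.2,"rx":0,"ry":0,"rz":0,"grip":50},
  {"tx":-0.8,"ty":1.1,"tz":-0.2,"rx":0,"ry":0,"rz":0,"grip":50},
  {"tx":-0.8,"ty":1.1,"tz":-0.2,"rx":0,"ry":0,"rz":0,"grip":50},
  {"tx":-0.8,"ty":1.1,"tz":-0.2,"rx":0,"ry":0,"rz":0,"grip":50},
  {"tx":-0.8,"ty":1.1,"tz":-0.2,"rx":0,"ry":0,"rz":0,"grip":50},
  {"tx":-0.2,"ty":0.3,"tz":-0.2,"rx":0,"ry":0,"rz":0,"grip":50},
  {"tx":0,"ty":0,"tz":0,"rx":0,"ry":0,"rz":0,"grip":50},
  {"tx":0,"ty":0,"tz":0,"rx":0,"ry":0,"rz":0,"grip":50},
])

```text
t: 25.35
eef_pos: [423.9, 305.9, 189.4]
tcp_rot: [-1.17, -0.522, 0.15]
ft_force: [0.2, 0.0, 0.4]
opening: 0.501
```

Run:
```python
from k2 import *
show(intray(0,0,55),TG@X(.4))
s=env.state(); print('in tray',TR.T@(s['eef_pos']-TO))
```

```text
t 25.35 pos [423.874 305.882 189.43 ] rot [-1.17  -0.522  0.15 ] j [ 0.357  0.305  2.244  1.55   0.291 -1.362] F [0.191 0.009 0.382] op 0.501
rotvec now [-0.001  0.001 -0.002]
shift cm in current axes [ 0.082  9.196 -4.062]  in goal axes [ 0.064  9.202 -4.048]
in tray [ -0.642   1.454 155.518]
```

move_arm([
  {"tx":0.07,"ty":1.4,"tz":-0.62,"rx":0,"ry":0,"rz":0,"grip":50},
  {"tx":0,"ty":1.4,"tz":-0.62,"rx":0,"ry":0,"rz":0,"grip":50},
  {"tx":0,"ty":1.4,"tz":-0.62,"rx":0,"ry":0,"rz":0,"grip":50},
  {"tx":0,"ty":1.4,"tz":-0.62,"rx":0,"ry":0,"rz":0,"grip":50},
  {"tx":0,"ty":1.4,"tz":-0.62,"rx":0,"ry":0,"rz":0,"grip":50},
  {"tx":0,"ty":0,"tz":0,"rx":0,"ry":0,"rz":0,"grip":50},
  {"tx":0,"ty":0,"tz":0,"rx":0,"ry":0,"rz":0,"grip":50},
])

```text
t: 25.93
eef_pos: [462.2, 310.5, 123.4]
tcp_rot: [-1.17, -0.521, 0.15]
ft_force: [-0.1, 0.1, 0.1]
opening: 0.498
```

Run:
```python
from k2 import *
show(intray(0,0,55),TG@X(.4))
s=env.state(); print('in tray',TR.T@(s['eef_pos']-TO))
p,d=env.read_camera('scene'); cv2.imwrite('pics/s12.png',cv2.resize(p[150:350,380:620],None,fx=3.3,fy=3,interpolation=cv2.INTER_CUBIC))
```

```text
t 25.93 pos [462.188 310.501 123.376] rot [-1.17  -0.521  0.15 ] j [ 0.334  0.483  2.224  2.004  0.336 -1.859] F [-0.088  0.075  0.065] op 0.498
rotvec now [-0.002  0.    -0.003]
shift cm in current axes [ 0.035  2.196 -0.974]  in goal axes [ 0.029  2.198 -0.97 ]
in tray [-0.291  0.373 79.025]
```

View pics/s12.png

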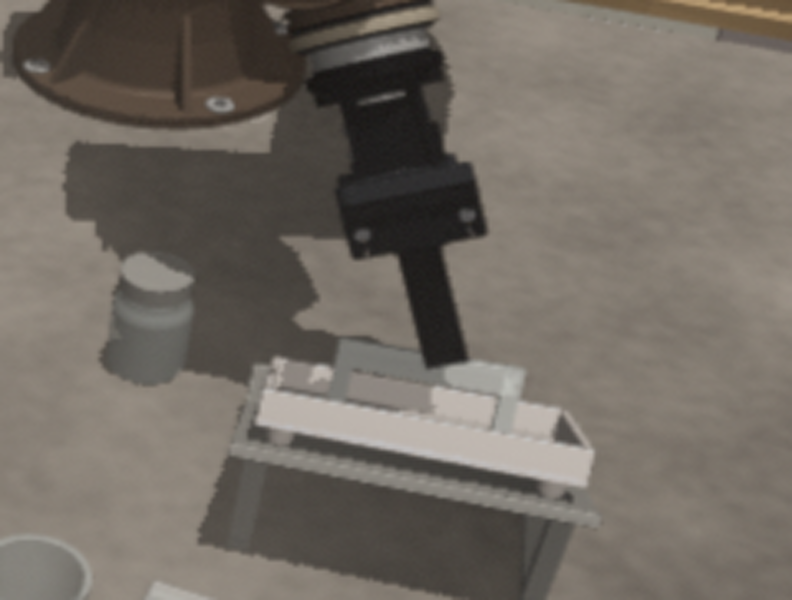

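move_arm([
  {"tx":0.03,"ty":1.1,"tz":-0.5,"rx":0,"ry":0,"rz":0,"grip":50},
  {"tx":0,"ty":0.8,"tz":-0.35,"rx":0,"ry":0,"rz":0,"grip":50},
  {"tx":0,"ty":0.3,"tz":-0.12,"rx":0,"ry":0,"rz":0,"grip":50},
  {"tx":0,"ty":0,"tz":0,"rx":0,"ry":0,"rz":0,"grip":50},
  {"tx":0,"ty":0,"tz":0,"rx":0,"ry":0,"rz":0,"grip":0},
  {"tx":0,"ty":0,"tz":0,"rx":0,"ry":0,"rz":0,"grip":0},
  {"tx":0,"ty":0,"tz":0,"rx":0,"ry":0,"rz":0,"grip":0},
  {"tx":0,"ty":0,"tz":0,"rx":0,"ry":0,"rz":0,"grip":0},
  {"tx":0,"ty":0,"tz":0,"rx":0,"ry":0,"rz":0,"grip":0},
  {"tx":0,"ty":0,"tz":0,"rx":0,"ry":0,"rz":0,"grip":0},
])

```text
t: 26.82
eef_pos: [474.2, 312.1, 102.6]
tcp_rot: [-1.17, -0.522, 0.15]
ft_force: [0.2, -0.1, 0.9]
opening: 0.139
```

move_arm([
  {"tx":0,"ty":0,"tz":0,"rx":0,"ry":0,"rz":0,"grip":0},
  {"tx":0,"ty":0,"tz":0,"rx":0,"ry":0,"rz":0,"grip":0},
  {"tx":0,"ty":0,"tz":0,"rx":0,"ry":0,"rz":0,"grip":0},
])

```text
t: 27.07
eef_pos: [474.1, 312.1, 102.6]
tcp_rot: [-1.17, -0.522, 0.15]
ft_force: [-1.9, -0.8, 2.8]
opening: 0.126
```

Run:
```python
from k3 import *
show(intray(0,0,55),TG@X(.4))
s=env.state(); print('in tray',TR.T@(s['eef_pos']-TO))
q=s['joints']; P0=s['eef_pos']; R0=R.from_euler('xyz',s['tcp_rot']).as_matrix()
P1=P0+TR@[0,0,60]; q=path(q,P0,R0,P1,R0,4,4)
P2=P1+[0,0,80]; q=path(q,P1,R0,P2,R0,4,4)
R1=axes(.148)@X(.4); q=path(q,P2,R0,P2,R1,8,2)
R2=axes(-.073)@X(.4); P3=np.array([602.6,-19.3,P2[2]]); q=path(q,P2,R1,P3,R2,14,7)
print(P1,P2)
```

```text
t 27.07 pos [474.149 312.078 102.567] rot [-1.17  -0.522  0.15 ] j [ 0.328  0.538  2.212  2.1    0.358 -1.966] F [-1.906 -0.846  2.811] op 0.126
rotvec now [-0.002  0.001 -0.002]
shift cm in current axes [ 0.026 -0.009 -0.014]  in goal axes [ 0.026 -0.009 -0.014]
in tray [-0.259  0.169 54.972]
4 [ 0.342  0.4    2.237  1.818  0.31  -1.655] 0.0
max speed frac at 1 row/step 0.35132991972216665
4 [ 0.342  0.242  2.149  1.075  0.343 -0.875] 0.0
max speed frac at 1 row/step 0.7954362442999642
2 [ 0.33   0.254  2.078  0.773  0.478 -0.538] 0.0
4 [ 0.319  0.277  2.008  0.627  0.628 -0.356] 0.0
6 [ 0.308  0.307  1.939  0.548  0.779 -0.239] 0.0
8 [ 0.299  0.344  1.872  0.503  0.927 -0.156] 0.0
max speed frac at 1 row/step 0.7521204423892922
7 [-0.038  0.378  1.816  0.47   1.032 -0.337] 0.0
14 [-0.304  0.484  1.627  0.426  1.162 -0.428] 0.0
max speed frac at 1 row/step 0.2736482705363435
[444.456 307.651 154.516] [444.456 307.651 234.516]
```

move_arm([
  {"tx":0,"ty":-0.46,"tz":0.2,"rx":0,"ry":0,"rz":0,"grip":0},
  {"tx":0,"ty":-0.92,"tz":0.39,"rx":0,"ry":0,"rz":0,"grip":0},
  {"tx":0,"ty":-1.38,"tz":0.58,"rx":0,"ry":0,"rz":0,"grip":0},
  {"tx":0,"ty":-1.38,"tz":0.58,"rx":0,"ry":0,"rz":0,"grip":0},
  {"tx":0,"ty":-1.38,"tz":0.58,"rx":0,"ry":0,"rz":0,"grip":0},
  {"tx":0,"ty":0,"tz":0,"rx":0,"ry":0,"rz":0,"grip":0},
])

```text
t: 27.57
eef_pos: [443.6, 307.3, 155.9]
tcp_rot: [-1.17, -0.523, 0.151]
ft_force: [0.2, -0.1, -4.2]
opening: 0.124
```

move_arm([
  {"tx":0.66,"ty":-1.06,"tz":0.45,"rx":0,"ry":0,"rz":0,"grip":0},
  {"tx":0.66,"ty":-1.06,"tz":0.45,"rx":0,"ry":0,"rz":0,"grip":0},
  {"tx":0.66,"ty":-1.06,"tz":0.45,"rx":0,"ry":0,"rz":0,"grip":0},
  {"tx":0.66,"ty":-1.06,"tz":0.45,"rx":0,"ry":0,"rz":0,"grip":0},
  {"tx":0.66,"ty":-1.06,"tz":0.45,"rx":0,"ry":0,"rz":0,"grip":0},
  {"tx":0.66,"ty":-1.06,"tz":0.45,"rx":0,"ry":0,"rz":0,"grip":0},
  {"tx":0.66,"ty":-1.06,"tz":0.45,"rx":0,"ry":0,"rz":0,"grip":0},
  {"tx":0,"ty":0,"tz":0,"rx":0,"ry":0,"rz":0,"grip":0},
])

```text
t: 28.23
eef_pos: [445.0, 307.8, 248.7]
tcp_rot: [-1.169, -0.524, 0.15]
ft_force: [-0.6, 0.1, -3.7]
opening: 0.124
```

Run:
```python
from k3 import *
show([602.6,-19.3,235],axes(-.073)@X(.4))
s=env.state(); R0=R.from_euler('xyz',s['tcp_rot']).as_matrix()
print('to level',R.from_matrix(R0.T@axes(.148)@X(.4)).as_rotvec())
p,d=env.read_camera('scene'); cv2.imwrite('pics/s13.png',p)
```

```text
t 28.23 pos [445.009 307.818 248.724] rot [-1.169 -0.524  0.15 ] j [ 0.342  0.218  2.131  0.982  0.364 -0.777] F [-0.557  0.141 -3.672] op 0.124
rotvec now [-0.06   0.404  0.395]
shift cm in current axes [  8.564  -7.552 -34.495]  in goal axes [ 18.103 -10.993 -29.525]
to level [-0.002  0.206  0.482]
```

View pics/s13.png

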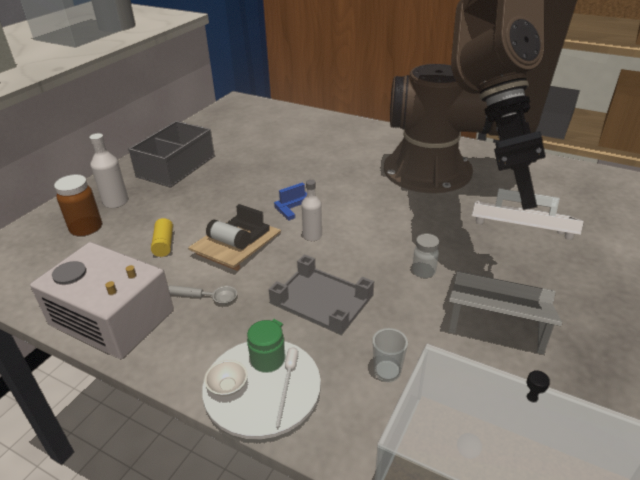

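move_arm([
  {"tx":0,"ty":0,"tz":0,"rx":-0.0075,"ry":0.0505,"rz":0.0494,"grip":0},
  {"tx":0,"ty":0,"tz":0,"rx":-0.0075,"ry":0.0505,"rz":0.0494,"grip":0},
  {"tx":0,"ty":0,"tz":0,"rx":-0.0075,"ry":0.0505,"rz":0.0494,"grip":0},
  {"tx":0,"ty":0,"tz":0,"rx":-0.0075,"ry":0.0505,"rz":0.0494,"grip":0},
  {"tx":0,"ty":0,"tz":0,"rx":-0.0075,"ry":0.0505,"rz":0.0494,"grip":0},
  {"tx":0,"ty":0,"tz":0,"rx":-0.0075,"ry":0.0505,"rz":0.0494,"grip":0},
  {"tx":0,"ty":0,"tz":0,"rx":-0.0075,"ry":0.0505,"rz":0.0494,"grip":0},
  {"tx":0,"ty":0,"tz":0,"rx":-0.0075,"ry":0.0505,"rz":0.0494,"grip":0},
  {"tx":0,"ty":0,"tz":0,"rx":0,"ry":0,"rz":0,"grip":0},
])

```text
t: 29.03
eef_pos: [445.1, 308.2, 245.9]
tcp_rot: [-1.169, 0.002, -0.071]
ft_force: [0.0, 0.5, -4.0]
opening: 0.122
```

move_arm([
  {"tx":1,"ty":-0.6,"tz":-1.7,"rx":0,"ry":0,"rz":0,"grip":0},
  {"tx":1.8,"ty":-1.1,"tz":-2.9,"rx":0,"ry":0,"rz":0,"grip":0},
  {"tx":1.8,"ty":-1.1,"tz":-2.9,"rx":0,"ry":0,"rz":0,"grip":0},
  {"tx":1.8,"ty":-1.1,"tz":-2.9,"rx":0,"ry":0,"rz":0,"grip":0},
  {"tx":1.8,"ty":-1.1,"tz":-2.9,"rx":0,"ry":0,"rz":0,"grip":0},
  {"tx":1.8,"ty":-1.1,"tz":-2.9,"rx":0,"ry":0,"rz":0,"grip":0},
  {"tx":1.8,"ty":-1.1,"tz":-2.9,"rx":0,"ry":0,"rz":0,"grip":0},
  {"tx":1.8,"ty":-1.1,"tz":-2.9,"rx":0,"ry":0,"rz":0,"grip":0},
  {"tx":1.8,"ty":-1.1,"tz":-2.9,"rx":0,"ry":0,"rz":0,"grip":0},
  {"tx":1.5,"ty":-0.9,"tz":-2.4,"rx":0,"ry":0,"rz":0,"grip":0},
])

```text
t: 29.87
eef_pos: [593.3, 3.1, 235.0]
tcp_rot: [-1.169, -0.005, -0.069]
ft_force: [0.6, 0.5, -4.7]
opening: 0.122
```

move_arm([
  {"tx":0,"ty":0,"tz":0,"rx":0,"ry":0,"rz":0,"grip":0},
  {"tx":0,"ty":0,"tz":0,"rx":0,"ry":0,"rz":0,"grip":0},
])

```text
t: 30.03
eef_pos: [592.7, 4.1, 234.7]
tcp_rot: [-1.169, -0.003, -0.071]
ft_force: [-0.4, 0.7, -4.4]
opening: 0.124
```

```bash
cat > tr.py <<'E'
from k2 import *
from ov import draw
def trayfit(n,lo,hi,x0,save=None):
    c=env.calibration(n); s=env.state(); p,d=env.read_camera(n); w=cloud(d,c)
    f=lambda x:(R.from_euler('ZYX',[x[2],-x[4],x[5]]).as_matrix(),np.array([x[0],x[1],x[3]*100]))
    r,t=f(x0); q=(w-t)@r
    m=np.all((abs(q-[0,0,35])<[72,92,33]),-1)
    m&=~((abs(q[...,0])<40)&(abs(q[...,1])<40)&(q[...,2]>20)) # gripper zone
    Q=w[m]
    y,e=fit(Q,tray,f,list(x0),1); print(n,y,round(e,2),len(Q))
    draw(p,c,tray,*f(y),0,1,(0,0,255)); draw(p,c,base,*planar()([602.6,-19.3,-.073]),0,1,(0,255,0))
    if save: cv2.imwrite(save,p)
    return y
E
python3 - <<'E'
from tr import *
show([602.6,-19.3,180],axes(-.073)@X(.4))
s=env.state()['eef_pos']
trayfit('wrist',0,0,[s[0],s[1],-.073,(s[2]-55)/100,0,0],'pics/w14.png')
trayfit('scene',0,0,[s[0],s[1],-.073,(s[2]-55)/100,0,0],'pics/s14.png')
E
```

```text
t 30.03 pos [592.706   4.064 234.681] rot [-1.169 -0.003 -0.071] j [-0.272  0.464  1.664  0.438  1.134 -0.413] F [-0.362  0.675 -4.37 ] op 0.124
rotvec now [-0.002  0.003  0.002]
shift cm in current axes [ 1.137  4.15  -4.221]  in goal axes [ 1.157  4.157 -4.209]
wrist [591.746   2.675  -0.071   1.793   0.004  -0.002] 0.66 31470
scene [592.666   6.674  -0.073   1.795   0.007   0.001] 0.97 4117
```

View pics/w14.png

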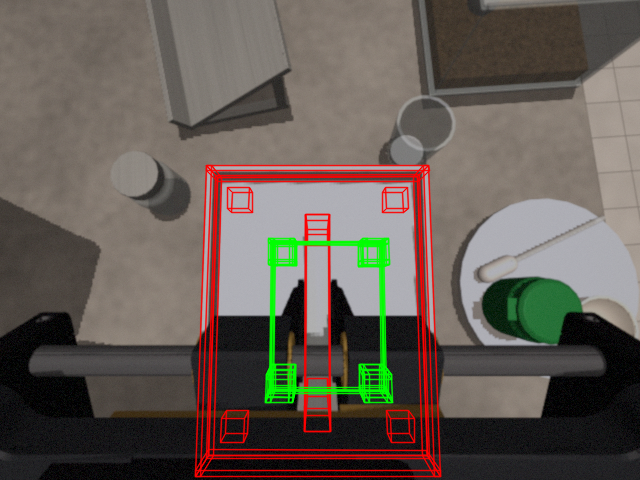

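View pics/s14.png

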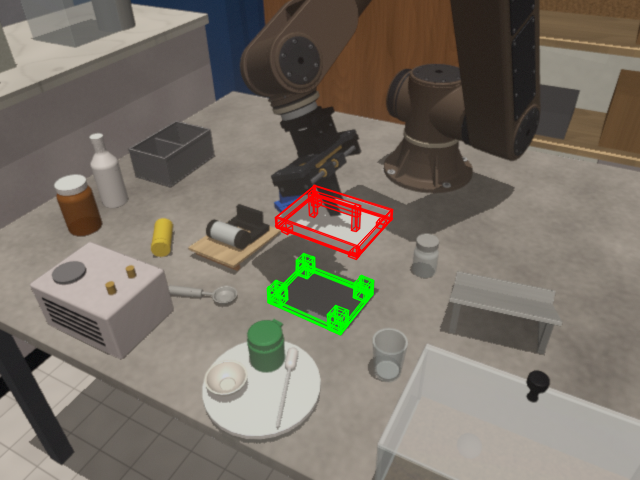

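move_arm([
  {"tx":0.62,"ty":-0.43,"tz":-1.02,"rx":0,"ry":0,"rz":0,"grip":0},
  {"tx":0.62,"ty":-0.43,"tz":-1.02,"rx":0,"ry":0,"rz":0,"grip":0},
  {"tx":0,"ty":1.38,"tz":-0.58,"rx":0,"ry":0,"rz":0,"grip":0},
  {"tx":0,"ty":1.84,"tz":-0.78,"rx":0,"ry":0,"rz":0,"grip":0},
  {"tx":0,"ty":1.84,"tz":-0.78,"rx":0,"ry":0,"rz":0,"grip":0},
  {"tx":0,"ty":1.84,"tz":-0.78,"rx":0,"ry":0,"rz":0,"grip":0},
  {"tx":0,"ty":1.84,"tz":-0.78,"rx":0,"ry":0,"rz":0,"grip":0},
  {"tx":0,"ty":1.84,"tz":-0.78,"rx":0,"ry":0,"rz":0,"grip":0},
  {"tx":0,"ty":0,"tz":0,"rx":0,"ry":0,"rz":0,"grip":0},
  {"tx":0,"ty":0,"tz":0,"rx":0,"ry":0,"rz":0,"grip":0},
])

```text
t: 30.97
eef_pos: [603.6, -18.3, 121.1]
tcp_rot: [-1.17, -0.001, -0.071]
ft_force: [0.3, -0.0, -3.7]
opening: 0.123
```

move_arm([
  {"tx":0,"ty":0,"tz":0,"rx":0,"ry":0,"rz":0,"grip":0},
  {"tx":0,"ty":0,"tz":0,"rx":0,"ry":0,"rz":0,"grip":0},
])

```text
t: 31.13
eef_pos: [604.1, -18.5, 122.9]
tcp_rot: [-1.171, -0.005, -0.071]
ft_force: [0.4, 0.1, -4.5]
opening: 0.127
```

Run:
```python
from tr import *
show([602.6,-19.3,83],axes(-.073)@X(.4))
s=env.state()['eef_pos']
for n in ('wrist','scene','top'): trayfit(n,0,0,[s[0],s[1],-.073,(s[2]-55)/100,0,0],f'pics/{n}15.png')
p=cv2.imread('pics/scene15.png'); cv2.imwrite('pics/s15.png',cv2.resize(p[200:340,250:400],None,fx=5,fy=4.2))
```

```text
t 31.13 pos [604.128 -18.462 122.878] rot [-1.171 -0.005 -0.071] j [-0.302  0.619  1.728  0.487  0.946 -0.55 ] F [ 0.359  0.083 -4.457] op 0.127
rotvec now [0.001 0.004 0.004]
shift cm in current axes [-0.166  3.636 -1.638]  in goal axes [-0.146  3.636 -1.64 ]
wrist [603.227 -19.999  -0.071   0.674   0.006  -0.005] 0.66 31492
scene [604.381 -16.919  -0.072   0.674   0.005  -0.002] 1.05 3763
top [604.847 -19.957  -0.076   0.69    0.011   0.001] 1.23 1939
```

View pics/s15.png

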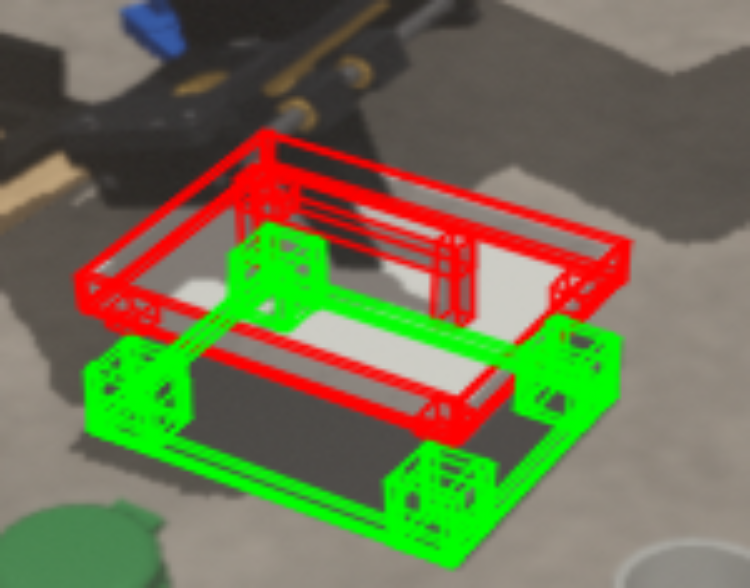

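View pics/wrist15.png

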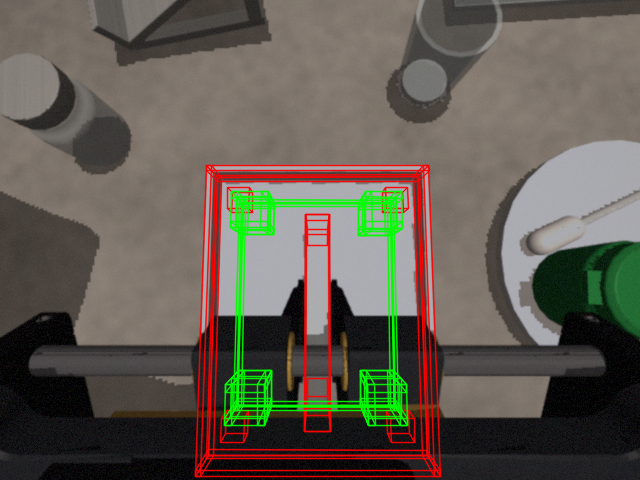

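move_arm([
  {"tx":-0.08,"ty":0.92,"tz":-0.39,"rx":0,"ry":0,"rz":0.003,"grip":0},
  {"tx":0,"ty":0.92,"tz":-0.39,"rx":0,"ry":0,"rz":0,"grip":0},
  {"tx":0,"ty":0.28,"tz":-0.12,"rx":0,"ry":0,"rz":0,"grip":0},
  {"tx":0,"ty":0,"tz":0,"rx":0,"ry":0,"rz":0,"grip":0},
  {"tx":0,"ty":0,"tz":0,"rx":0,"ry":0,"rz":0,"grip":0},
  {"tx":0,"ty":0,"tz":0,"rx":0,"ry":0,"rz":0,"grip":0},
])

```text
t: 31.78
eef_pos: [602.7, -18.3, 98.4]
tcp_rot: [-1.171, 0.0, -0.07]
ft_force: [-0.8, -0.0, -4.6]
opening: 0.123
```

Run:
```python
from tr import *
show([603.4,-19.3,83.5],axes(-.073)@X(.4))
s=env.state()['eef_pos']
for n in ('wrist','scene'): trayfit(n,0,0,[s[0],s[1],-.073,(s[2]-55)/100,0,0],f'pics/{n}16.png')
p=cv2.imread('pics/scene16.png'); cv2.imwrite('pics/s16.png',cv2.resize(p[200:340,250:400],None,fx=5,fy=4.2))
```

```text
t 31.78 pos [602.735 -18.261  98.43 ] rot [-1.171  0.    -0.07 ] j [-0.302  0.653  1.743  0.502  0.907 -0.577] F [-0.823 -0.01  -4.604] op 0.123
rotvec now [ 0.     0.002 -0.001]
shift cm in current axes [ 0.074  1.337 -0.672]  in goal axes [ 0.074  1.337 -0.672]
wrist [601.575 -19.791  -0.07    0.43    0.001  -0.005] 0.66 31477
scene [603.157 -16.684  -0.069   0.432   0.003  -0.001] 1.07 3661
```

View pics/s16.png

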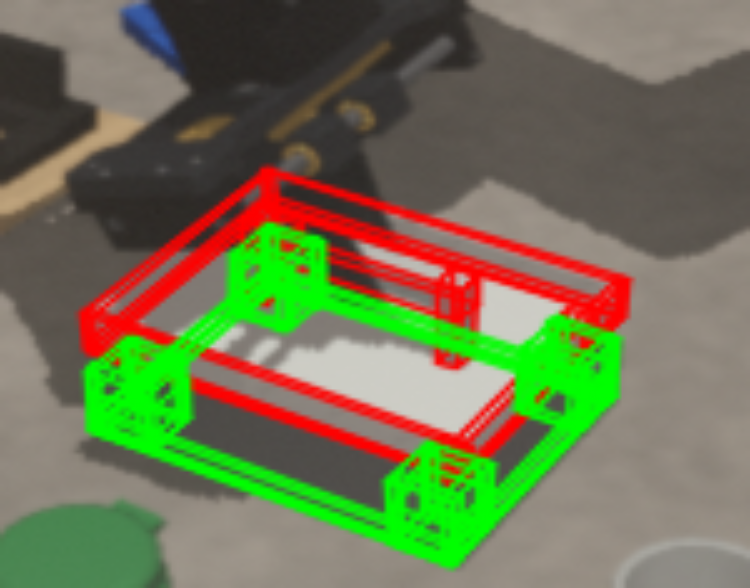

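move_arm([
  {"tx":0.05,"ty":0.28,"tz":-0.12,"rx":0,"ry":0,"rz":0,"grip":0},
  {"tx":0,"ty":0.18,"tz":-0.08,"rx":0,"ry":0,"rz":0,"grip":0},
  {"tx":0,"ty":0,"tz":0,"rx":0,"ry":0,"rz":0,"grip":0},
  {"tx":0,"ty":0,"tz":0,"rx":0,"ry":0,"rz":0,"grip":0},
])

```text
t: 32.22
eef_pos: [603.1, -18.3, 93.3]
tcp_rot: [-1.171, 0.001, -0.07]
ft_force: [-0.3, 0.2, -4.8]
opening: 0.126
```

move_arm([
  {"tx":0,"ty":0.18,"tz":-0.08,"rx":0,"ry":0,"rz":0,"grip":0},
  {"tx":0,"ty":0,"tz":0,"rx":0,"ry":0,"rz":0,"grip":0},
  {"tx":0,"ty":0,"tz":0,"rx":0,"ry":0,"rz":0,"grip":0},
])

```text
t: 32.47
eef_pos: [603.1, -18.4, 91.3]
tcp_rot: [-1.171, 0.001, -0.07]
ft_force: [0.2, 0.1, -3.8]
opening: 0.122
```

move_arm([
  {"tx":0,"ty":0.18,"tz":-0.08,"rx":0,"ry":0,"rz":0,"grip":0},
  {"tx":0,"ty":0,"tz":0,"rx":0,"ry":0,"rz":0,"grip":0},
  {"tx":0,"ty":0,"tz":0,"rx":0,"ry":0,"rz":0,"grip":0},
])

```text
t: 32.72
eef_pos: [603.1, -18.4, 89.4]
tcp_rot: [-1.171, 0.001, -0.07]
ft_force: [-0.1, 0.3, -4.6]
opening: 0.126
```

move_arm([
  {"tx":0,"ty":0.18,"tz":-0.08,"rx":0,"ry":0,"rz":0,"grip":0},
  {"tx":0,"ty":0,"tz":0,"rx":0,"ry":0,"rz":0,"grip":0},
  {"tx":0,"ty":0,"tz":0,"rx":0,"ry":0,"rz":0,"grip":0},
])

```text
t: 32.97
eef_pos: [603.1, -18.4, 87.4]
tcp_rot: [-1.171, 0.001, -0.07]
ft_force: [-0.6, -0.1, -3.4]
opening: 0.126
```

move_arm([
  {"tx":0,"ty":0.18,"tz":-0.08,"rx":0,"ry":0,"rz":0,"grip":0},
  {"tx":0,"ty":0,"tz":0,"rx":0,"ry":0,"rz":0,"grip":0},
  {"tx":0,"ty":0,"tz":0,"rx":0,"ry":0,"rz":0,"grip":0},
])

```text
t: 33.22
eef_pos: [603.1, -18.5, 85.4]
tcp_rot: [-1.171, 0.001, -0.07]
ft_force: [-0.4, 0.1, -4.9]
opening: 0.123
```

move_arm([
  {"tx":0,"ty":0.09,"tz":-0.04,"rx":0,"ry":0,"rz":0,"grip":0},
  {"tx":0,"ty":0,"tz":0,"rx":0,"ry":0,"rz":0,"grip":0},
  {"tx":0,"ty":0,"tz":0,"rx":0,"ry":0,"rz":0,"grip":0},
])

```text
t: 33.47
eef_pos: [603.1, -18.5, 84.5]
tcp_rot: [-1.171, 0.0, -0.07]
ft_force: [-0.8, 0.3, -4.0]
opening: 0.124
```

move_arm([
  {"tx":0,"ty":0.09,"tz":-0.04,"rx":0,"ry":0,"rz":0,"grip":0},
  {"tx":0,"ty":0,"tz":0,"rx":0,"ry":0,"rz":0,"grip":0},
  {"tx":0,"ty":0,"tz":0,"rx":0,"ry":0,"rz":0,"grip":0},
])

```text
t: 33.72
eef_pos: [603.2, -18.5, 83.7]
tcp_rot: [-1.171, 0.0, -0.07]
ft_force: [0.4, -0.6, -4.7]
opening: 0.123
```

move_arm([
  {"tx":0,"ty":0.09,"tz":-0.04,"rx":0,"ry":0,"rz":0,"grip":0},
  {"tx":0,"ty":0,"tz":0,"rx":0,"ry":0,"rz":0,"grip":0},
  {"tx":0,"ty":0,"tz":0,"rx":0,"ry":0,"rz":0,"grip":0},
])

```text
t: 33.97
eef_pos: [603.2, -18.6, 83.5]
tcp_rot: [-1.17, -0.0, -0.07]
ft_force: [-2.8, -1.2, 6.0]
opening: 0.127
```

Run:
```python
from tr import *
s=env.state()['eef_pos']
show(None)
for n in ('wrist','scene'): trayfit(n,0,0,[s[0],s[1],-.073,(s[2]-55)/100,0,0],f'pics/{n}17.png')
p,d=env.read_camera('scene'); cv2.imwrite('pics/s17.png',cv2.resize(p[200:340,250:400],None,fx=5,fy=4.2))
```

```text
t 33.97 pos [603.239 -18.573  83.505] rot [-1.17 -0.   -0.07] j [-0.302  0.675  1.75   0.514  0.881 -0.596] F [-2.796 -1.171  6.041] op 0.127
wrist [601.962 -19.911  -0.07    0.281  -0.001  -0.002] 0.66 31504
scene [603.463 -16.86   -0.073   0.283  -0.007  -0.003] 1.43 3747
```

View pics/s17.png

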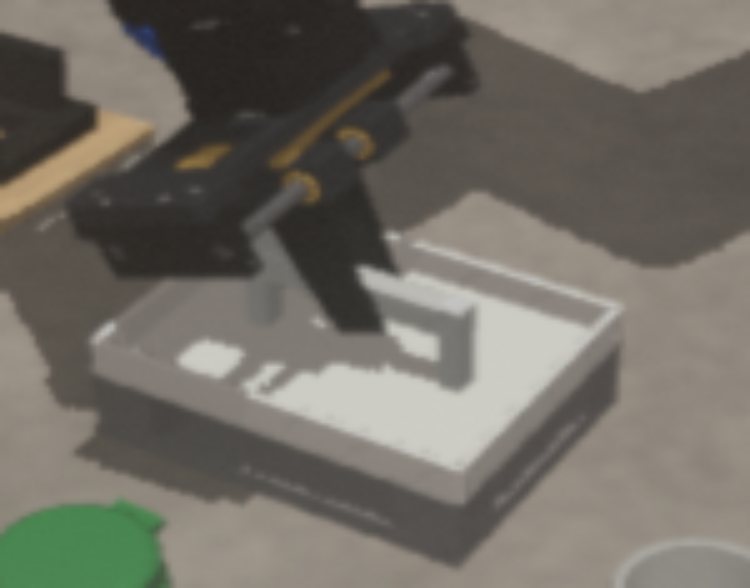

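move_arm([
  {"tx":0,"ty":0.07,"tz":-0.03,"rx":0,"ry":0,"rz":0,"grip":0},
  {"tx":0,"ty":0,"tz":0,"rx":0,"ry":0,"rz":0,"grip":0},
  {"tx":0,"ty":0,"tz":0,"rx":0,"ry":0,"rz":0,"grip":0},
])

```text
t: 34.37
eef_pos: [603.2, -18.6, 83.5]
tcp_rot: [-1.17, -0.001, -0.07]
ft_force: [-5.9, -1.9, 13.3]
opening: 0.123
```

move_arm([
  {"tx":0,"ty":-0.05,"tz":0.02,"rx":0,"ry":0,"rz":0,"grip":0},
  {"tx":0,"ty":0,"tz":0,"rx":0,"ry":0,"rz":0,"grip":0},
  {"tx":0,"ty":0,"tz":0,"rx":0,"ry":0,"rz":0,"grip":20},
  {"tx":0,"ty":0,"tz":0,"rx":0,"ry":0,"rz":0,"grip":30},
  {"tx":0,"ty":0,"tz":0,"rx":0,"ry":0,"rz":0,"grip":40},
  {"tx":0,"ty":0,"tz":0,"rx":0,"ry":0,"rz":0,"grip":50},
  {"tx":0,"ty":0,"tz":0,"rx":0,"ry":0,"rz":0,"grip":50},
  {"tx":0,"ty":0,"tz":0,"rx":0,"ry":0,"rz":0,"grip":50},
])

```text
t: 35.03
eef_pos: [603.1, -18.5, 82.3]
tcp_rot: [-1.171, 0.001, -0.07]
ft_force: [-0.5, 0.4, -0.8]
opening: 0.474
```

move_arm([
  {"tx":0,"ty":-0.9,"tz":0.39,"rx":0,"ry":0,"rz":0,"grip":50},
  {"tx":0,"ty":-1.4,"tz":0.58,"rx":0,"ry":0,"rz":0,"grip":50},
  {"tx":0,"ty":-2,"tz":0.78,"rx":0,"ry":0,"rz":0,"grip":50},
  {"tx":0,"ty":-2.5,"tz":1.0,"rx":0,"ry":0,"rz":0,"grip":50},
  {"tx":0,"ty":-2.5,"tz":1.0,"rx":0,"ry":0,"rz":0,"grip":50},
  {"tx":0,"ty":-2.5,"tz":1.0,"rx":0,"ry":0,"rz":0,"grip":50},
  {"tx":0,"ty":-2.5,"tz":1.0,"rx":0,"ry":0,"rz":0,"grip":50},
  {"tx":0,"ty":0,"tz":0,"rx":0,"ry":0,"rz":0,"grip":50},
  {"tx":0,"ty":0,"tz":0,"rx":0,"ry":0,"rz":0,"grip":50},
])

```text
t: 35.78
eef_pos: [603.2, -21.3, 238.3]
tcp_rot: [-1.172, -0.003, -0.07]
ft_force: [-0.3, 0.5, -1.0]
opening: 0.503
```

Run:
```python
from tr import *
show(None)
for n in ('wrist','scene'): trayfit(n,0,0,[602.8,-19,-.073,.28,0,0],f'pics/{n}18.png')
import ck
ck.check('scene','pics/s18.png')
```

```text
t 35.78 pos [603.193 -21.345 238.285] rot [-1.172 -0.003 -0.07 ] j [-0.306  0.481  1.622  0.424  1.169 -0.43 ] F [-0.305  0.492 -0.969] op 0.503
wrist [602.213 -19.11   -0.069   0.281  -0.     -0.001] 0.76 14072
scene [603.712 -16.629  -0.066   0.282  -0.001  -0.002] 1.42 4246
plane [  0.081  -0.021 -28.924] z at c 19.809574978079432 rect ((538.6671142578125, -300.6807556152344), (181.5329132080078, 188.16099548339844), 3.536980390548706) 1402
[ 530.337 -281.194   -0.049] 2.2860833764815003
chock [-56.953  -1.139  -0.001] tube [23.023 -2.149 -0.001] rms 1.5579081091577678 1611
tube in chock [79.976 -0.955]
```

View pics/s18.png

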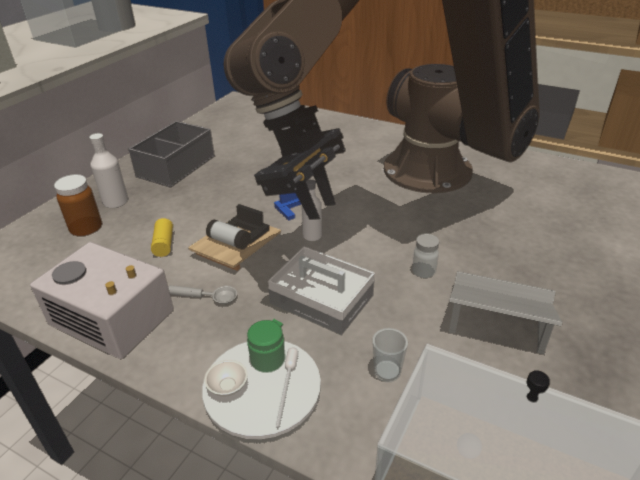

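Everything is in place: the tray is level and home at (322, 283), the tube is against the toes at (229, 234), and the bystanders are standing. I'm handing in.

```bash
python3 -c "
from cell import env
print(env.job_done(), env.state()['t'])"
```

```text
the job is handed in; nothing more can be done
the job is handed in; nothing more can be done
```

I did all three steps and handed the job in at about 36 s of the 70 s allowed; no verdict was reported.

| Item | Last check | Required |
|---|---|---|
| Chock | x −55 to −57 mm, y about −1.3 mm, within 0.015 rad of square, toes uphill | x −78 to 5 mm, y ±25 mm, below 0.25 rad |
| Tube | axis 80.0–80.5 mm ahead of the chock's origin, across the slope, at rest on release | 70–88 mm |
| Upper tray | 28.1–28.2 mm above the base's origin, at most 0.002 rad off level, about 0.5 mm off centre | 25–30.5 mm, below 0.03 rad, below 5 mm |

- **Tray:** it went down with no side contact and touched bottom at full depth. I let go only then, and nothing was touching the gripper afterwards.
- **Bystanders:** the spoon, bottle, jar and beaker looked standing and in place in the last picture. I did not measure how far they might have moved.
- **Where the checks disagreed:**
  - The cameras differed by 2–3 mm in absolute y, so I judged the tray's fit by its position relative to the base in each picture.
  - The top camera's depth fitted the chock and base less well, so I used it little.
  - The last board-outline fit from the scene camera was rough (2.3 mm rms), because the tube and chock cover part of the board.
- **Change of plan:** gripping the bar straight on would have taken joint 4 past its range. I gripped it with the tool leaned about 0.4 rad along the bar and kept that lean while placing the tray.

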